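# Set the hatch flap to the pointer

### The job

I want to mark the stay's screw holes on this hatch flap: push its carrier along the rails to the left until it clicks into the checking station, with the flap still shut, and then raise the flap by its wooden lift bar until it stands at the same angle as the brass pointer. Finish while holding it there by the bar, still, without letting go, with the carrier still in its station, and do not shift the pointer or anything lying around.

Things in the scene. Friction and masses are not known exactly. Their poses are not given: they have to be found in the camera images.
- jig: the fixed rail jig: beech baseboard 280 (x) x 500 mm, 18 mm thick, with two steel rails along its y. Origin on the table surface; x away from the robot, y (left) along the rails towards the checking station, z up; turned by up to 0.15 rad. The station is marked by a steel index plate upright on the near edge at y = +40 mm, 63 mm high, which the carrier's index tongue meets
- carrier (a joint): travel in m of the carrier, a beech panel 230 (x) x 170 mm (y), top at 68 mm, along jig +y; its middle is at jig y = -120 mm + travel, its near edge at jig x = -125 mm. Starts at 0 to 0.06; checking station at 0.160, rail end 0.190. It slides at about 3 N; from 15 to 7.5 mm before the station a sprung ball climbs the notch edge (about 7 N), then drops in; going on past takes 7 N too
- push_post (a point): centre of the top of the upright wooden push post on the carrier's near right corner: a dowel 22 mm thick, standing 55 mm above the panel, its top 123 mm above the table; at jig x = -105 mm, 60 mm right of the carrier's middle. It may be pushed or gripped
- flap (a joint): angle in rad of the plywood inspection flap, 150 x 130 x 10 mm, that covers the opening in the carrier's panel: 0 shut (flat), growing as its near edge rises, stop at 1.4. The hinge is free: the flap falls shut when let go. Flap and bar together weigh 0.22 to 0.37 kg
- flap_hinge (a point): middle of the flap's brass hinge line, which runs along the jig's y at jig x = +80 mm, 73 mm above the table, in the middle of the carrier; its axes turn with the flap: x points from the free edge to the hinge, y along the hinge
- lift_bar: wooden lift bar on the flap: round, 12 mm thick, 104 mm long, parallel to the hinge, on a post at each end (90 mm free between). Origin at its middle: in the flap's frame 135 mm from the hinge line towards the free edge and 45 mm above it (square to the flap), so 118 mm above the table when shut; 34 mm clear under it. Its axes turn with the flap
- pointer (a joint): angle in rad of the brass pointer above level, measured like the flap's angle about the same hinge line, 0 level; it is set somewhere between 0.55 and 1.0 and stiff
- pointer_tip (a point): free end of the brass pointer, a blade 155 mm long, 12 mm wide, 6 mm thick that turns about the flap's hinge line at jig y = +172 mm, 67 mm left of the flap's left edge at the station; its x axis runs from tip to pivot. Beside it, at jig y = 188 mm, stands a dark steel arc of 165 mm radius, up to 235 mm above the table
- cone: green plastic swarm trap entrance, a cone 120 mm across at the foot and 90 mm tall, standing wide end down left of the jig; origin at the centre of its underside
- hinge: loose brass hinge lying open, 60 x 64 x 8 mm, on the table behind the jig; origin at the centre of its underside
- hive_tool: matte black flat steel hive tool, 235 x 48 mm, 5 mm thick with one end turned up to 26 mm, on the table right of the jig; origin at the centre of its underside
- mallet: stubby wooden mallet lying on its side behind the jig, head 64 mm thick and 110 mm long, handle 24 mm thick; origin on the table under the head's centre
- nail_jar: glass jar of 66 mm diameter, 75 mm tall, behind the jig; origin at the centre of its underside
- glue: white bottle of 54 mm diameter, 140 mm tall, left of the jig; origin at the centre of its underside
- queen_cage: small wooden block cage 40 x 100 x 16 mm with three round meshes, on the table right of the jig; origin at the centre of its underside

How it is judged:
By the outcome, as a careful person would: the job done as asked, in the order asked, and still so for the second after the job is handed in, while the arm keeps its last pose, push and grip.
It also fails if it takes over 59 s, if anything falls off the work surface, if the arm or the gripper's body presses on something with over 40 N, if the wrist force passes 120 N, or if a joint passes its speed limit or range.

### The arm

A 7-joint arm with a two-finger parallel gripper is mounted at the origin on the work surface. World frame = base frame: x ahead of the robot, y to its left, z up, the work surface at z = 0. Lengths are in m, angles in rad, forces in N, time in s.
With the tool pointing down it reaches from about 0.4 to 0.85 m from the base axis. Payload 10.4 kg.
Tool frame: the origin (TCP) lies between the finger pads; the fingertips stand 19 mm ahead of it and the grasp point (between the pads) is the TCP; x points along the fingers, y is the direction in which the jaws open and shut, and the axes are right-handed (so a half turn about x gives the same grasp; the last joint's range is limited). The gripper opens to 87 mm and grips with 3 to 60 N. Pads are 19 mm wide; open, the fingers measure 117 mm over their backs; the gripper's body (75 mm by 190 mm) begins 51 mm behind the grasp point.
Start: joints at [-1.169, 0.332, -0.065, 1.46, 0.022, 1.35, -0.088], TCP at [0.258, 0.569, 0.242] pointing down, gripper open.
Joint ranges: [-2.6, 2.6], [-0.5, 2.12], [-1.47, 1.34], [0.16, 2.42], [-1.27, 4.41], [0.06, 2.06], [-2.6, 2.6]. Speed limits (rad/s): [2.22, 2.22, 2.79, 2.79, 3.14, 3.14, 3.14].

### API

Orientations are given as a unit quaternion [x, y, z, w].
In Python, from bench import r gives the robot as it stands.
- The arm moves only by the tool drive_tool, never from a script. Its argument "motion" is a list of rows, each a list of 4 numbers: the shift along the tool's x, y, z in cm, then the turn about the tool's x in units of 5 degrees (1.0 is 5 degrees). In form: [[tx, ty, tz, twist], ...]. A call has 1 to 20 rows; each row is the pose to reach, as a shift and turn from the pose commanded when the call began, along the tool's axes at that moment; what a row does not reach only later rows make up. A row lasts 1/12 s, in which the tool goes at most 41.7 mm and 7.16 degrees, less where a joint would pass 70% of its speed; a pose out of reach is approached as far as the arm can. A call with a gripper value outside its range is refused whole. "grip" is the closure in counts, from 0 (fully open) to 255 (shut), set as the call begins (left out, the last holds). The fingers move at their own pace and stop on an object; "force" is the grip in N (left out, the last holds). Time passes only in rows, so rows that repeat a pose let the fingers close. It gives the time, the measured TCP pose, the force and the opening at its end, in the units of the state.
- r.read_state(): the state, without advancing time (a new reading comes with each control period).
- r.camera(name): name is "scene" or "side" or "wrist"; returns the picture (400x640x3 uint8, red, green, blue); there is no depth.
- r.calibration(name): a dict with "fx", "fy", "cx", "cy" (pixels), "dist" ([k1, k2, p1, p2, k3] as OpenCV has them; the pictures are not rectified), "xyz" and "orientation" of the camera in the world. Camera axes: x right, y up, looking along -z (the intrinsics and any distortion apply to the point x, -y, -z); pixel columns grow to the right and rows downward; lengths in m; the calibration is good to about 2 mm. A picture is of the moment at which its call begins: read the wrist's pose just before it. calibration takes no time and is no camera call; for the wrist camera it gives the pose at the moment of the call.
- r.close_job(): hands the job in, once; it reports no verdict.
The state is a dict: "time": time; "joint_positions": joint angles; "joint_vel": joint speeds; "joint_torque": joint torques, N m; "ee_pos": TCP position; "eef_rot": TCP orientation; "ft_force": force on the tool from outside, world axes, zero at the start; "torque": the same for the moment, N m; "width": finger opening in m.
Only numpy, scipy, OpenCV 4.12 (cv2) and the standard library are available. Lean on these libraries where they do the work, as an engineer would, in place of code of your own. Each camera call takes 0.05 s, during which the arm holds its last target.

## Working session

There is one attempt and no reset: what is moved stays moved. The work goes in short steps, Python scripts to look and compute and a tool call to move; the robot and the scene stay as the last step left them, time stands still between calls to the robot, and variables do not carry over. Pictures are saved under pics/ and viewed, and the job is handed in when it is done.

Besides the shell and the picture viewer there is one more tool, called after "Call:" by a JSON object that holds its "op" and its "data", one argument or row to a line. drive_tool: Moves the arm, as the interface text tells. Its arguments: {"type":"object","properties":{"motion":{"type":"array","items":{"type":"array","items":{"type":"number"}}},"grip":{"type":"number"},"force":{"type":"number"}},"required":["motion"]}

```bash
ls; mkdir -p pics
cat > h.py <<'E'
import numpy as np, cv2
from scipy.spatial.transform import Rotation as R
from bench import r
def save(name,fn):
    c=r.calibration(name); im=r.camera(name); cv2.imwrite('pics/'+fn,im[:,:,::-1]); return c,im
def K(c): return np.array([[c['fx'],0,c['cx']],[0,c['fy'],c['cy']],[0,0,1.]])
def proj(c,P):
    P=np.atleast_2d(P); Rm=R.from_quat(c['orientation']).as_matrix()
    p=(P-np.array(c['xyz']))@Rm; p=p*[1,-1,-1]
    return cv2.projectPoints(p.reshape(-1,1,3),np.zeros(3),np.zeros(3),K(c),np.array(c['dist']))[0].reshape(-1,2)
def ray(c,uv):
    n=cv2.undistortPoints(np.array(uv,float).reshape(-1,1,2),K(c),np.array(c['dist'])).reshape(-1,2)
    d=np.c_[n[:,0],-n[:,1],-np.ones(len(n))]
    return np.array(c['xyz']),d@R.from_quat(c['orientation']).as_matrix().T
def onz(c,uv,z):
    o,d=ray(c,uv); return o+d*((z-o[2])/d[:,2])[:,None]
E
python3 - <<'E'
from h import *
import json
for n in ['scene','side','wrist']:
    c,im=save(n,n+'0.png'); print(n,c['xyz'],c['orientation'],c['fx'],c['dist'])
s=r.read_state(); print(s)
E
```

```text
pics
scene [0.81375839 0.46202916 0.89604641] [0.05789853 0.28018073 0.93348942 0.21620367] 361.5667616509216 [-0.06329443  0.          0.          0.          0.        ]
side [-0.04188848 -0.71712986  1.12554267] [ 0.34760338 -0.13614977 -0.34370304  0.86168634] 499.6482685180999 [-0.05594195  0.          0.          0.          0.        ]
wrist [0.19100543 0.599565   0.3838599 ] [-0.11185082 -0.07246871  0.53751148  0.83265785] 325.00292567483353 [-0.01955926  0.          0.          0.          0.        ]
{'time': 0.15, 'joint_positions': array([-1.16860221,  0.33271618, -0.06469557,  1.46074407,  0.02163329,
        1.34992197, -0.08846844]), 'joint_vel': array([ 5.85952889e-04, -3.40425192e-03, -6.04105723e-04, -2.90705906e-03,
        6.95837689e-04, -1.39551468e-05, -1.96103572e-03]), 'joint_torque': array([ 6.64267627e-04, -6.23633194e+01,  2.45295645e-02, -3.90138674e+01,
       -6.12363266e-02,  3.73484963e-02,  9.50960680e-05]), 'ee_pos': array([0.25748093, 0.56919326, 0.24094534]), 'eef_rot': array([ 0.14865997,  0.69127363, -0.14942583,  0.69116778]), 'ft_force': array([ 0.1985044 , -0.03245009,  0.34321024]), 'torque': array([0.01538405, 0.05124179, 0.00762804]), 'width': 0.08701835340860768}
```

View pics/scene0.png

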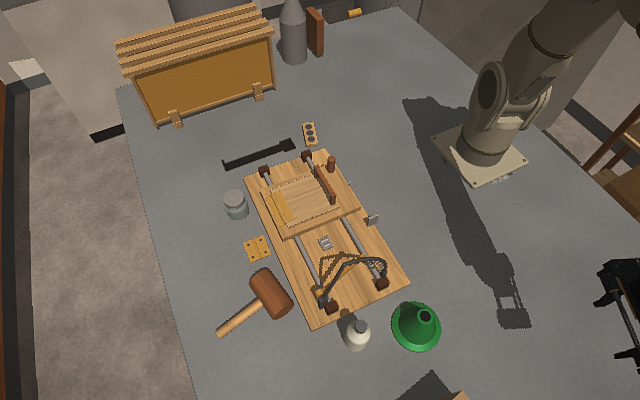

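View pics/side0.png

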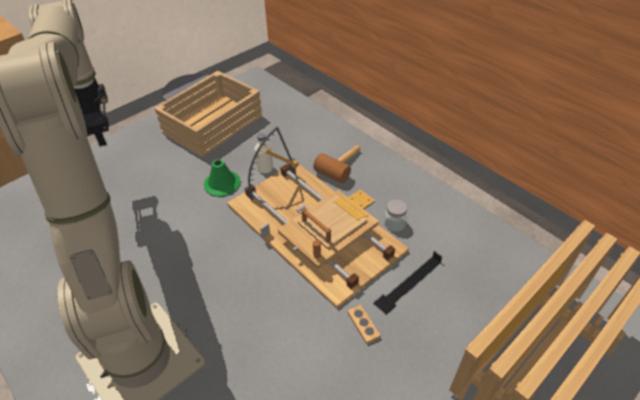

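View pics/wrist0.png

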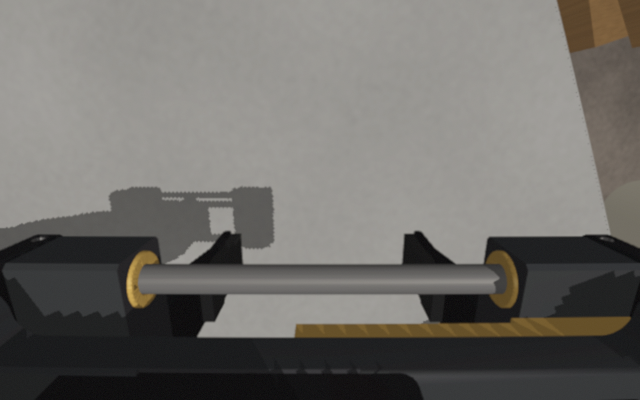

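The scene view has the jig at around (330,240), the push post at about (331,160) and the pointer and arc at about (350,270). I'll enlarge it to read points.

Run:
```python
import cv2
a=cv2.imread('pics/scene0.png')
cv2.imwrite('pics/s0a.png',cv2.resize(a[140:340,230:430],None,fx=3,fy=3,interpolation=cv2.INTER_CUBIC))
b=cv2.imread('pics/side0.png')
cv2.imwrite('pics/d0a.png',cv2.resize(b[110:310,215:425],None,fx=3,fy=3,interpolation=cv2.INTER_CUBIC))
```

```text
(no output)
```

View pics/s0a.png

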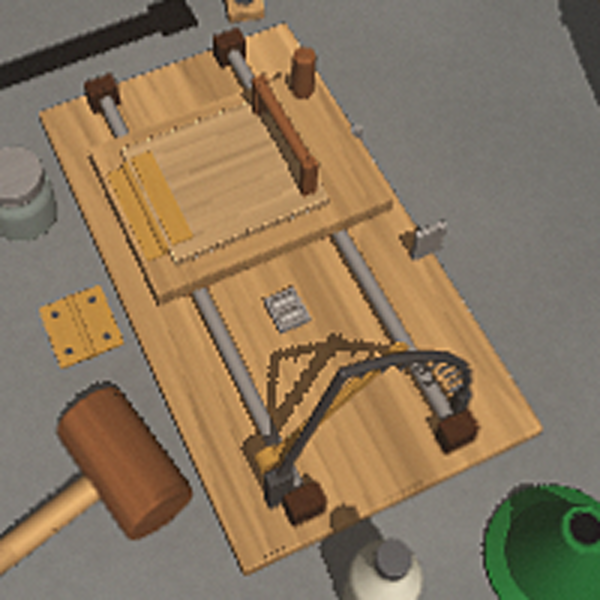

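View pics/d0a.png

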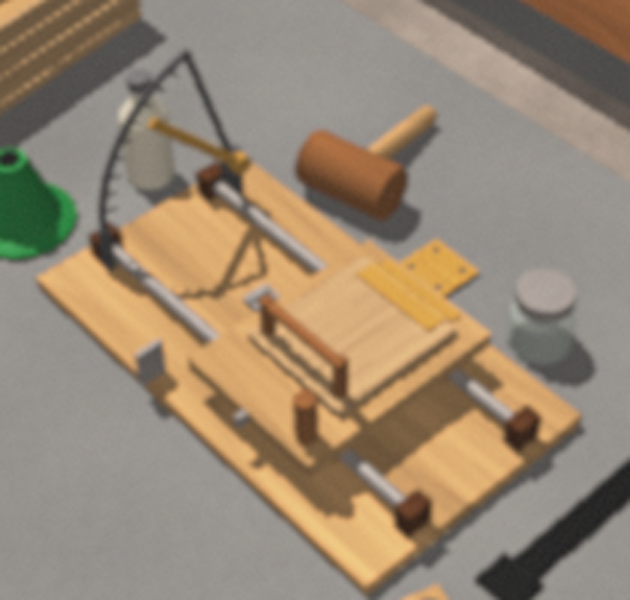

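```bash
cat > fit.py <<'E'
from h import *
from scipy.optimize import least_squares
cs=r.calibration('scene'); cd=r.calibration('side')
S=lambda u,v:(230+u/3-.33,140+v/3-.33)
D=lambda u,v:(215+u/3-.33,110+v/3-.33)
fixed=[((.14,-.25,.018),S(40,115),0),((-.14,-.25,.018),S(290,25),0),((-.14,.25,.018),S(541,431),0),((.14,.25,.018),S(245,567),0),
((-.14,.25,.018),D(38,280),1),((.14,-.25,.018),D(580,415),1),((-.14,-.25,.018),D(370,580),1)]
car=[((-.105,-.06,.123),S(305,54),0),((-.105,-.06,.123),D(305,400),1),((.105,-.085,.068),S(92,155),0),((.105,.085,.068),S(160,297),0),((-.125,.085,.068),S(392,202),0),
((-.125,.085,.068),D(190,358),1),((.105,-.085,.068),D(490,332),1),((-.125,-.085,.068),D(315,462),1),
((-.055,-.052,.118),S(258,80),0),((-.055,.052,.118),S(308,170),0),((-.055,.052,.118),D(268,303),1),((-.055,-.052,.118),D(344,358),1)]
cams=[cs,cd]
def W(p,L):
    c,s=np.cos(p[2]),np.sin(p[2]); L=np.atleast_2d(L)
    return np.c_[p[0]+c*L[:,0]-s*L[:,1],p[1]+s*L[:,0]+c*L[:,1],L[:,2]]
def res(p):
    o=[]
    for L,uv,k in fixed: o+=list(proj(cams[k],W(p,L))[0]-uv)
    for L,uv,k in car: o+=list(proj(cams[k],W(p,np.array(L)+[0,-.12+p[3],0]))[0]-uv)
    return np.array(o)
if __name__=='__main__':
    f=least_squares(res,[.6,0.1,0,.03],loss='soft_l1'); p=f.x; print(p); print(res(p).reshape(-1,2).round(1).tolist())
    print('cov std',np.sqrt(np.diag(np.linalg.inv(f.jac.T@f.jac))))
    np.save('p.npy',p)
    for a in np.arange(.5,1.05,.05):
        t=W(p,[.08-.155*np.cos(a),.172,.073+.155*np.sin(a)])
        u=proj(cd,t)[0]; v=proj(cs,t)[0]
        print(round(a,2),((u-[215,110])*3+1).round(),((v-[230,140])*3+1).round())
    t=W(p,[.08,.172,.073]); print('pivot',((proj(cd,t)[0]-[215,110])*3+1).round(),((proj(cs,t)[0]-[230,140])*3+1).round())
    print('post',W(p,[-.105,-.18+p[3],.123]),'bar at station',W(p,[-.055,.04,.118]))
E
python3 fit.py
```

```text
[ 0.59891559  0.02755789 -0.01121276  0.05317068]
[[-3.3, 0.4], [-3.8, -0.3], [-0.2, -0.1], [-1.9, 3.9], [0.1, -2.9], [2.4, -3.6], [0.9, -0.8], [-0.0, -0.6], [-0.1, -1.0], [-0.7, -2.6], [0.2, -0.8], [1.2, -2.1], [-1.2, -0.3], [-0.1, -0.3], [-2.3, 1.2], [0.6, 0.0], [1.3, -1.5], [-1.2, -0.3], [-0.9, 2.5]]
cov std [0.00099499 0.00170068 0.0053938  0.00215429]
0.5 [136. 178.] [427. 328.]
0.55 [139. 171.] [424. 326.]
0.6 [142. 164.] [420. 325.]
0.65 [145. 157.] [416. 324.]
0.7 [148. 150.] [411. 323.]
0.75 [152. 143.] [406. 322.]
0.8 [156. 136.] [400. 322.]
0.85 [160. 129.] [394. 322.]
0.9 [164. 123.] [388. 322.]
0.95 [169. 116.] [380. 322.]
1.0 [174. 110.] [373. 323.]
pivot [248. 171.] [265. 437.]
post [[ 0.49250011 -0.09808615  0.123     ]] bar at station [[0.54436755 0.06817206 0.118     ]]
```

Run:
```python
import fit; from fit import *
F,C=fit.fixed,fit.car
def t(f,c,lab):
    fit.fixed,fit.car=f,c
    g=least_squares(res,[.6,0.03,0,.05]); print(lab,g.x.round(4)); print(res(g.x).reshape(-1,2).round(1).tolist())
t(F,[], 'board'); t([q for q in F if q[2]==0],[],'board scene'); t([q for q in F if q[2]==1],[],'board side');
t([],C,'car');t([],[q for q in C if q[2]==0],'car sc');t([],[q for q in C if q[2]==1],'car sd')
```

```text
board [ 0.5918  0.0255 -0.0205  0.05  ]
[[-0.8, -1.5], [-1.3, -1.4], [1.2, -1.2], [-0.7, 1.7], [-1.0, -2.0], [1.1, -1.2], [-1.5, 1.5]]
board scene [ 0.5912  0.0266 -0.0253  0.05  ]
[[-0.1, -1.6], [-0.5, -1.2], [1.4, -0.5], [-0.8, 1.9]]
board side [ 0.5916  0.0242 -0.0139  0.05  ]
[[-1.1, -1.3], [1.6, -1.3], [-0.5, 1.7]]
car [ 0.5948 -1.2764 -0.005   1.3585]
[[-0.9, -0.1], [0.7, -1.8], [-1.5, -1.6], [-0.4, 0.2], [0.6, -1.6], [-0.7, -0.8], [0.2, -1.2], [-1.5, 0.3], [-0.3, 0.7], [0.7, -0.9], [-0.8, -0.9], [-0.3, 1.7]]
car sc [ 0.6239  1.9123 -0.0117 -1.8287]
[[-0.4, 0.5], [-1.2, -1.4], [-0.4, 0.5], [0.9, -0.8], [0.2, 1.2], [0.9, -0.2]]
car sd [ 0.6011  0.097  -0.0029 -0.0166]
[[1.1, -1.3], [-0.4, -0.3], [0.6, -0.9], [-1.0, 0.8], [-0.5, -0.5], [0.1, 2.1]]
```

```bash
cat > ov.py <<'E'
from fit import *
import sys
def overlay(p,im_fn,cam,box,out,a=None,s=4,flap=0):
    c=cams[cam]; x0,y0,x1,y1=box
    im=cv2.resize(cv2.imread(im_fn)[y0:y1,x0:x1],None,fx=s,fy=s,interpolation=cv2.INTER_CUBIC)
    def pl(L,col,cl=True):
        q=((proj(c,W(p,L))-[x0,y0]+.5)*s).astype(int); cv2.polylines(im,[q.reshape(-1,1,2)],cl,col,1)
    pl([(.14,-.25,.018),(-.14,-.25,.018),(-.14,.25,.018),(.14,.25,.018)],(0,0,255))
    m=-.12+p[3]
    pl([(.105,m-.085,.068),(-.125,m-.085,.068),(-.125,m+.085,.068),(.105,m+.085,.068)],(255,0,0))
    t=np.linspace(0,2*np.pi,20)
    pl(np.c_[-.105+.011*np.cos(t),m-.06+.011*np.sin(t),0*t+.123],(255,0,255))
    f=flap; bx,bz=.08-.135*np.cos(f)+.0-.045*np.sin(f)*-1,.073+.135*np.sin(f)+.045*np.cos(f)
    pl([(bx,m-.052,bz),(bx,m+.052,bz)],(0,255,0),False)
    if a is not None: pl([(.08,.172,.073),(.08-.155*np.cos(a),.172,.073+.155*np.sin(a))],(255,255,0),False)
    t=np.linspace(0,1.5,20); pl(np.c_[.08-.165*np.cos(t),.188+0*t,.073+.165*np.sin(t)],(0,255,255),False)
    cv2.imwrite(out,im)
if __name__=='__main__':
    p=np.load('p.npy') if len(sys.argv)<2 else np.array([float(x) for x in sys.argv[1:5]])
    overlay(p,'pics/scene0.png',0,(240,140,430,290+50),'pics/ovs%s.png'%sys.argv[5],.8)
    overlay(p,'pics/side0.png',1,(220,120,420,300+10),'pics/ovd%s.png'%sys.argv[5],.8)
E
python3 ov.py .5925 .026 -.02 .05 1
```

```text
(no output)
```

View pics/ovs1.png

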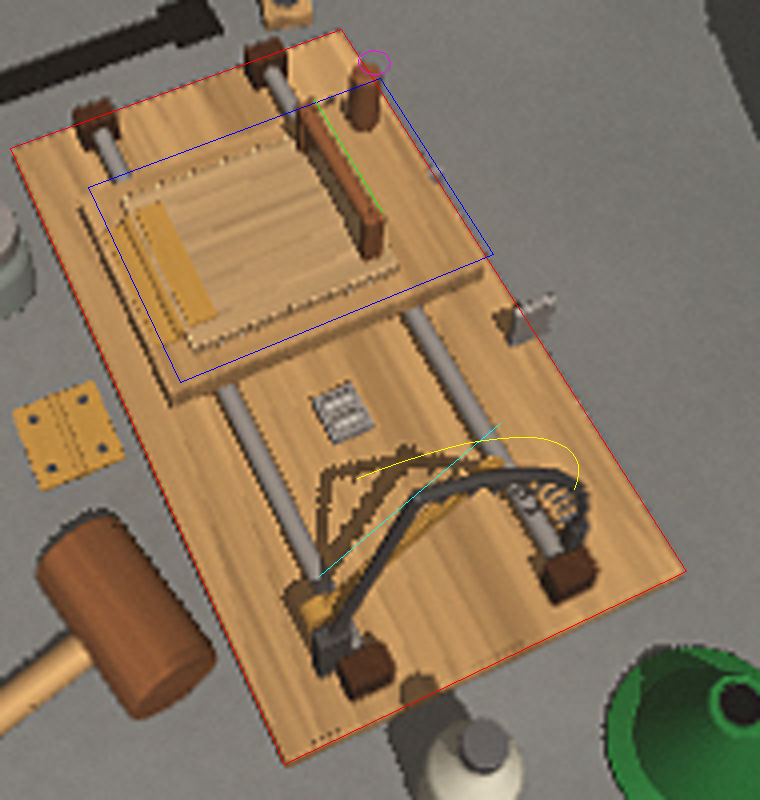

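View pics/ovd1.png

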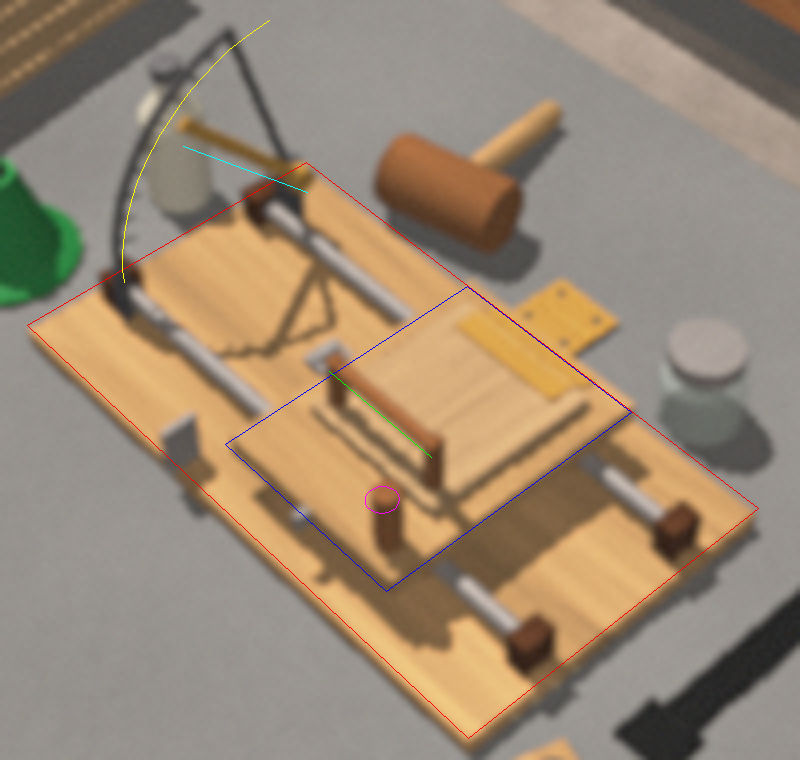

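Run:
```python
from fit import *
p=[.5925,.026,-.02,.05]
def inv(P):
    c,s=np.cos(p[2]),np.sin(p[2]); d=P[:,:2]-p[:2]; return np.c_[c*d[:,0]+s*d[:,1],-s*d[:,0]+c*d[:,1]].round(4)
s=lambda u,v:(240+u/4-.5,140+v/4-.5); d=lambda u,v:(220+u/4-.5,120+v/4-.5)
for n,z,a,b in [('pivot',.073,(322,610),(297,172)),('post',.123,(366,72),(385,497)),('FL pan',.068,(170,395),(467,290)),('NLpan',.068,(483,268),(228,445)),('FRpan',.068,(80,208),(630,408)),('arcnearfoot',.02,(570,545),(122,300)),('barR',.118,(305,105),(437,443)),('barL',.118,(375,225),(335,362)),('plate top',.063,(538,300),(180,425))]:
    print(n,inv(onz(cs,[s(*a)],z)),inv(onz(cd,[d(*b)],z)))
    # triangulate
    o1,d1=ray(cs,[s(*a)]);o2,d2=ray(cd,[d(*b)]); A=np.c_[d1[0],-d2[0]]; k=np.linalg.lstsq(A,o2-o1,rcond=None)[0]; q1=o1+k[0]*d1[0];q2=o2+k[1]*d2[0]
    print('   tri',inv(((q1+q2)/2)[None]),((q1+q2)/2)[2].round(4),'gap',np.linalg.norm(q1-q2).round(4))
```

```text
pivot [[0.0876 0.1909]] [[0.089  0.1964]]
   tri [[0.0874 0.1926]] 0.0766 gap 0.0019
post [[-0.0959 -0.1249]] [[-0.1022 -0.1294]]
   tri [[-0.0988 -0.1273]] 0.1186 gap 0.0027
FL pan [[0.1143 0.0206]] [[0.102  0.0128]]
   tri [[0.1109 0.018 ]] 0.0592 gap 0.0061
NLpan [[-0.1132  0.0216]] [[-0.1239  0.0135]]
   tri [[-0.1182  0.0184]] 0.0595 gap 0.0042
FRpan [[ 0.1164 -0.1407]] [[ 0.1069 -0.1512]]
   tri [[ 0.1144 -0.1464]] 0.0588 gap 0.0023
arcnearfoot [[-0.0817  0.2035]] [[-0.0708  0.2211]]
   tri [[-0.0774  0.2079]] 0.0345 gap 0.0015
barR [[-0.0472 -0.1203]] [[-0.044 -0.115]]
   tri [[-0.046  -0.1175]] 0.1218 gap 0.0003
barL [[-0.0462 -0.0116]] [[-0.0466 -0.0135]]
   tri [[-0.0463 -0.0124]] 0.1169 gap 0.0008
plate top [[-0.1362  0.0569]] [[-0.1352  0.0546]]
   tri [[-0.1356  0.0559]] 0.0622 gap 0.0022
```

Run:
```python
from fit import *
s=lambda u,v:np.array((240+u/4-.5,140+v/4-.5)); d=lambda u,v:np.array((220+u/4-.5,120+v/4-.5))
# (L, uv, cam, kind) 
B=[((.14,-.25,.018),s(10,150),0),((-.14,-.25,.018),s(340,31),0),((-.14,.25,.018),s(684,572),0),((.14,.25,.018),s(287,760),0),
((-.14,.25,.018),d(30,325),1),((.14,-.25,.018),d(757,508),1),((-.14,-.25,.018),d(468,738),1)]
G=[((.08,.172,.073),s(320,606),0),((.08,.172,.073),d(299,172),1),((-.14,.04,.063),s(538,300),0),((-.14,.04,.063),d(180,424),1)]
C=[((-.105,-.06,.123),s(366,72),0),((-.105,-.06,.123),d(385,497),1),((-.055,-.052,.118),s(305,105),0),((-.055,.052,.118),s(374,222),0),((-.055,.052,.118),d(335,362),1),((-.055,-.052,.118),d(437,440),1),
((-.125,.085,.068),s(483,266),0),((-.125,.085,.068),d(228,445),1),((.105,-.085,.068),d(630,408),1),((.105,-.085,.068),s(80,206),0)]
def res(p):
    o=[]
    for L,uv,k in B: o.append(proj(cams[k],W(p,np.array(L)+[p[4],p[5],0]))[0]-uv)
    for L,uv,k in G: o.append(proj(cams[k],W(p,L))[0]-uv)
    for L,uv,k in C: o.append(proj(cams[k],W(p,np.array(L)+[0,-.12+p[3],0]))[0]-uv)
    return np.array(o).ravel()
g=least_squares(res,[.6,.03,0,.05,0,0]); print(g.x.round(4)); print(res(g.x).reshape(-1,2).round(1).tolist())
B=B; sv=B; B=[]; g=least_squares(res,[.6,.03,0,.05,0,0]); print('noboard',g.x.round(4)); print(res(g.x).reshape(-1,2).round(1).tolist())
```

```text
[ 0.6     0.0432 -0.0172  0.0373 -0.0072 -0.0176]
[[-0.2, -0.2], [0.1, -0.5], [0.7, -0.4], [-0.4, 1.1], [-0.7, 0.3], [0.5, -0.1], [0.4, 0.2], [0.6, 0.3], [0.3, 1.4], [-1.1, 0.5], [0.1, -0.6], [0.4, -0.3], [0.4, -1.8], [0.5, 0.7], [0.4, 0.0], [-0.3, 0.2], [-0.3, 1.9], [1.1, -0.8], [0.4, -2.3], [1.1, -1.3], [0.1, -2.4]]
noboard [ 0.5999  0.0432 -0.0131  0.0376  0.      0.    ]
[[1.0, 0.3], [0.0, 1.5], [-1.1, 0.3], [0.2, -0.5], [0.2, -0.3], [0.6, -1.9], [0.4, 0.8], [0.4, 0.0], [-0.3, 0.2], [-0.2, 1.9], [1.1, -0.8], [0.4, -2.2], [1.1, -1.5], [-0.0, -2.2]]
```

```bash
cat > tri.py <<'E'
from fit import *
s=lambda u,v:(240+u/4-.5,140+v/4-.5); d=lambda u,v:(220+u/4-.5,120+v/4-.5)
def tri(a,b):
    o1,d1=ray(cs,[a]);o2,d2=ray(cd,[b]); A=np.c_[d1[0],-d2[0]]; k=np.linalg.lstsq(A,o2-o1,rcond=None)[0]; q1=o1+k[0]*d1[0];q2=o2+k[1]*d2[0]
    return ((q1+q2)/2).round(4),np.linalg.norm(q1-q2).round(4)
E
python3 - <<'E'
from tri import *
for n,a,b in [('NL',(684,572),(30,325)),('FR',(10,150),(757,508)),('NR',(340,31),(468,738)),('plugcage blk nearR? ',(267,50),(530,632)),('farRblk',(95,108),(677,517)),('jar lid',(0,0),(0,0)),
 ('pivot',(320,606),(297,172)),('post',(366,72),(385,497)),('tip',(495,465),(185,125)),('arc apex',(415,495),(230,34))]: print(n,tri(s(*a),d(*b)))
# robot TCP check: finger in scene/side
s=r.read_state(); print(proj(cs,s['ee_pos']),proj(cd,s['ee_pos']),proj(cs,[0,0,0.]),proj(cd,[0,0,0.]))
E
```

```text
NL (array([0.4591, 0.2782, 0.0177]), np.float64(0.0003))
FR (array([ 0.7276, -0.2258,  0.0176]), np.float64(0.0008))
NR (array([ 0.4488, -0.2204,  0.0169]), np.float64(0.0011))
plugcage blk nearR?  (array([ 0.5204, -0.2042,  0.0477]), np.float64(0.0012))
farRblk (array([ 0.6599, -0.2079,  0.0505]), np.float64(0.0023))
jar lid (array([0.5902, 0.1107, 0.4335]), np.float64(0.3463))
pivot (array([0.6833, 0.215 , 0.0781]), np.float64(0.0034))
post (array([ 0.4912, -0.0993,  0.1186]), np.float64(0.0027))
tip (array([0.5832, 0.2176, 0.1835]), np.float64(0.001))
arc apex (array([0.6408, 0.2299, 0.2285]), np.float64(0.0005))
[[615.38375906 326.06890071]] [[100.54640241 129.60219604]] [[477.18761116 150.69973426]] [[140.22607341 359.83406817]]
```

```bash
cat > mv.py <<'E'
from h import *
def tool():
    s=r.read_state(); return np.array(s['ee_pos']),R.from_quat(s['eef_rot']).as_matrix(),s
def shift(target):
    p,M,s=tool(); return ((np.array(target)-p)@M*100).round(2)
E
python3 - <<'E'
from mv import *
p,M,s=tool(); print(M.round(3)); print(shift([.4915,-.0993,.24]))
yaw=-.018
print('post-y yaw', np.degrees(np.arctan2(M[1,1],M[0,1])))
E
```

```text
[[-0.     0.412  0.911]
 [-0.001  0.911 -0.412]
 [-1.    -0.001  0.   ]]
[  0.15 -51.27  48.87]
post-y yaw 65.66403866989009
```

Call:
{"op": "drive_tool", "data": {
  "motion": [
    [0,-3,2.9,-0.4],
    [0,-6,5.8,-0.8],
    [0,-9,8.6,-1.2],
    [0,-12,11.5,-1.6],
    [0,-15,14.3,-2],
    [0,-18,17.2,-2.4],
    [0,-21,20,-2.8],
    [0,-24,22.9,-3.2],
    [0,-27,25.7,-3.6],
    [0,-30,28.6,-4],
    [0,-33,31.4,-4.3],
    [0,-36,34.3,-4.67],
    [0,-39,37.2,-4.67],
    [0,-42,40,-4.67],
    [0,-45,42.9,-4.67],
    [0,-48,45.8,-4.67],
    [0,-51.3,48.9,-4.67],
    [0,-51.3,48.9,-4.67],
    [0,-51.3,48.9,-4.67],
    [0,-51.3,48.9,-4.67]
  ],
  "grip": 0,
  "force": 20
}}

```text
time: 1.82
ee_pos: [0.4915, -0.0991, 0.2412]
eef_rot: [0.006, 0.707, -0.006, 0.707]
ft_force: [-0.5, 0.7, -0.1]
width: 0.0869
```

Run:
```python
from mv import *
p,M,s=tool(); print(s['time'],p.round(4)); print(M.round(3)); print(s['joint_positions'].round(2),s['ft_force'])
c,im=save('wrist','w1.png'); np.save('w1c.npy',c,allow_pickle=True)
```

```text
1.8167 [ 0.4915 -0.0991  0.2412]
[[-0.001  0.018  1.   ]
 [ 0.     1.    -0.018]
 [-1.     0.    -0.001]]
[-0.47  0.04  0.6   1.81 -0.03  1.3   1.69] [-0.4842939   0.67924891 -0.10731863]
```

View pics/w1.png

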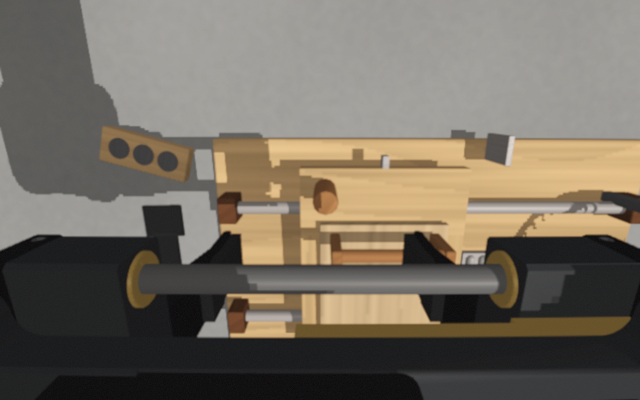

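The wrist view shows the post top near (328,186), the bar from (335,255) to (448,255), the index tongue at (385,162) and the index plate at (500,150).

Run:
```python
from fit import *
a=cv2.imread('pics/w1.png'); cv2.imwrite('pics/w1a.png',cv2.resize(a[120:280,280:520],None,fx=3,fy=3,interpolation=cv2.INTER_CUBIC))
c=np.load('w1c.npy',allow_pickle=True).item(); p=[.6,.0435,-.018,.0373]
for L in [(-.105,-.1427,.123),(-.105,-.1427,.068),(-.055,-.0827-.052,.118),(-.055,-.0827+.052,.118),(-.125,-.0827+.085,.068),(-.14,.04,.063)]:
    print(L,((proj(c,W(p,L))[0]-[280,120])*3+1).round())
```

```text
(-0.105, -0.1427, 0.123) [130. 249.]
(-0.105, -0.1427, 0.068) [130. 204.]
(-0.055, -0.1347, 0.118) [157. 406.]
(-0.055, -0.030699999999999998, 0.118) [506. 406.]
(-0.125, 0.0023000000000000104, 0.068) [570. 145.]
(-0.14, 0.04, 0.063) [681.  98.]
```

View pics/w1a.png

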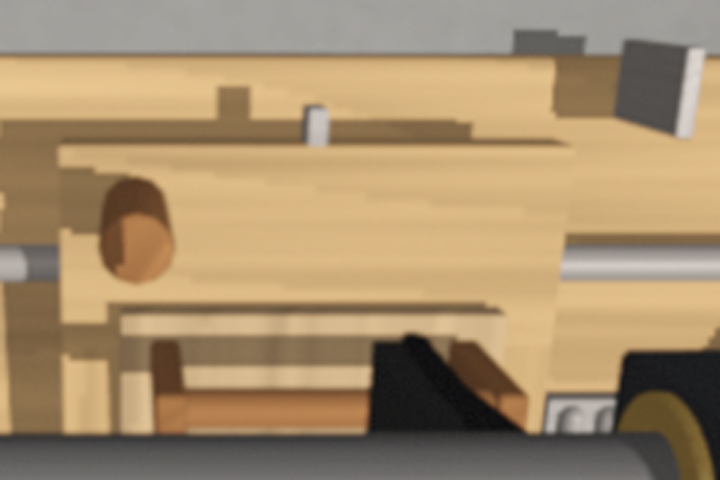

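Call:
{"op": "drive_tool", "data": {
  "motion": [
    [3,0.1,0,0],
    [6,0.1,0,0],
    [9,0.1,0,0],
    [11.5,0.1,0,0],
    [13.5,0.1,0,0],
    [14,0.1,0,0],
    [14,0.1,0,0],
    [14,0.1,0,0]
  ]
}}

```text
time: 2.53
ee_pos: [0.4921, -0.0977, 0.1024]
eef_rot: [0.006, 0.707, -0.006, 0.707]
ft_force: [1.0, 0.4, 0.2]
width: 0.0869
```

Call:
{"op": "drive_tool", "data": {
  "motion": [
    [0,0,0,0],
    [0,0,0,0],
    [0,0,0,0],
    [0,0,0,0],
    [0,0,0,0],
    [0,0,0,0],
    [0,0,0,0],
    [0,0,0,0],
    [0,0,0,0],
    [0,0,0,0]
  ],
  "grip": 255,
  "force": 20
}}

```text
time: 3.37
ee_pos: [0.4917, -0.0985, 0.1015]
eef_rot: [0.006, 0.707, -0.006, 0.707]
ft_force: [0.2, 0.4, -1.3]
width: 0.0285
```

Run:
```python
from mv import *
p,M,s=tool(); print(s['time'],p.round(4),s['width'],s['ft_force'])
save('side','d2.png')
a=cv2.imread('pics/d2.png');cv2.imwrite('pics/d2a.png',cv2.resize(a[110:310,215:425],None,fx=3,fy=3,interpolation=cv2.INTER_CUBIC))
```

```text
3.3667 [ 0.4917 -0.0985  0.1015] 0.0285225804571276 [ 0.15031178  0.39379339 -1.27163194]
```

View pics/d2a.png

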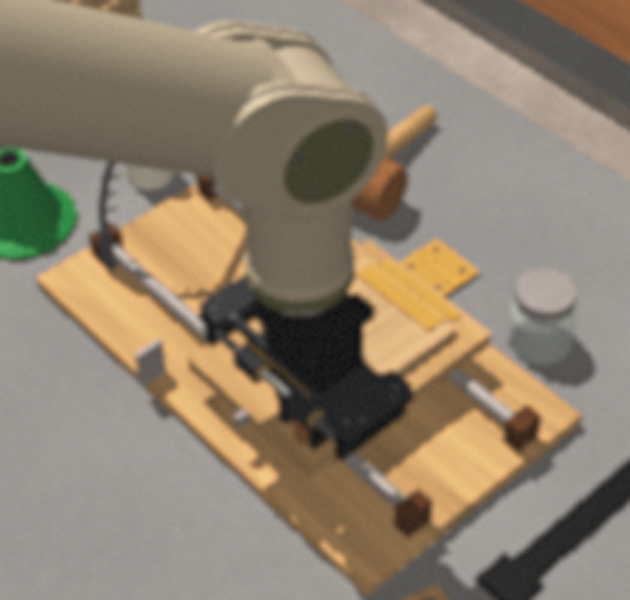

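Still closing (28.5 mm).

Call:
{"op": "drive_tool", "data": {
  "motion": [
    [0,0,0,0],
    [0,0,0,0],
    [0,0,0,0],
    [0,0,0,0],
    [0,0,0,0]
  ]
}}

```text
time: 3.83
ee_pos: [0.4917, -0.0982, 0.1015]
eef_rot: [0.006, 0.707, -0.006, 0.707]
ft_force: [0.3, 2.3, 0.4]
width: 0.0218
```

Call:
{"op": "drive_tool", "data": {
  "motion": [
    [0,0.5,0,0],
    [0,1.5,0,0],
    [0,2.5,0,0],
    [0,3.5,0,0],
    [0,4.5,0,0],
    [0,5.5,0,0],
    [0,6.5,0,0],
    [0,7.5,0,0],
    [0,8.3,0,0],
    [0,9,0,0],
    [0,9.5,0,0],
    [0,10,0,0],
    [0,10,0,0]
  ]
}}

```text
time: 4.92
ee_pos: [0.4936, 0.0029, 0.1015]
eef_rot: [0.006, 0.707, -0.005, 0.707]
ft_force: [2.5, 3.4, -4.5]
width: 0.0212
```

Call:
{"op": "drive_tool", "data": {
  "motion": [
    [0,0.2,0,0],
    [0,0.4,0,0],
    [0,0.6,0,0],
    [0,0.8,0,0],
    [0,0.8,0,0]
  ]
}}

```text
time: 5.33
ee_pos: [0.4936, 0.0099, 0.1015]
eef_rot: [0.006, 0.707, -0.006, 0.707]
ft_force: [4.5, -0.8, -5.1]
width: 0.0212
```

Call:
{"op": "drive_tool", "data": {
  "motion": [
    [0,0.2,0,0],
    [0,0.4,0,0],
    [0,0.4,0,0]
  ]
}}

```text
time: 5.58
ee_pos: [0.4937, 0.0122, 0.1015]
eef_rot: [0.006, 0.707, -0.007, 0.707]
ft_force: [3.3, -7.1, -5.6]
width: 0.0214
```

Call:
{"op": "drive_tool", "data": {
  "motion": [
    [0,0.2,0,0],
    [0,0.4,0,0],
    [0,0.4,0,0]
  ]
}}

```text
time: 5.83
ee_pos: [0.4938, 0.0158, 0.1015]
eef_rot: [0.006, 0.707, -0.007, 0.707]
ft_force: [4.3, -6.1, -5.7]
width: 0.0216
```

Call:
{"op": "drive_tool", "data": {
  "motion": [
    [0,0.2,0,0],
    [0,0.4,0,0],
    [0,0.4,0,0]
  ]
}}

```text
time: 6.08
ee_pos: [0.4939, 0.0215, 0.1015]
eef_rot: [0.006, 0.707, -0.006, 0.707]
ft_force: [4.2, -0.5, -5.5]
width: 0.0216
```

Call:
{"op": "drive_tool", "data": {
  "motion": [
    [0,0.15,0,0],
    [0,0.3,0,0],
    [0,0.3,0,0],
    [0,0.3,0,0]
  ]
}}

```text
time: 6.42
ee_pos: [0.4939, 0.025, 0.1015]
eef_rot: [0.006, 0.707, -0.006, 0.707]
ft_force: [5.1, 0.1, -6.8]
width: 0.0218
```

Call:
{"op": "drive_tool", "data": {
  "motion": [
    [0,0.15,0,0],
    [0,0.3,0,0],
    [0,0.3,0,0],
    [0,0.3,0,0]
  ]
}}

```text
time: 6.75
ee_pos: [0.4939, 0.0271, 0.1015]
eef_rot: [0.006, 0.707, -0.006, 0.707]
ft_force: [4.8, -3.1, -6.5]
width: 0.0211
```

Run:
```python
from mv import *
p,M,s=tool(); print(s['time'],p.round(4),s['width'],s['ft_force'])
c,_=save('wrist','w3.png'); np.save('w3c.npy',c,allow_pickle=True)
a=cv2.imread('pics/w3.png');cv2.imwrite('pics/w3a.png',cv2.resize(a[120:340,200:460],None,fx=3,fy=3,interpolation=cv2.INTER_CUBIC)[:600])
```

```text
6.75 [0.4939 0.0271 0.1015] 0.021094962048644514 [ 4.75464425 -3.12131385 -6.46142702]
```

View pics/w3.png

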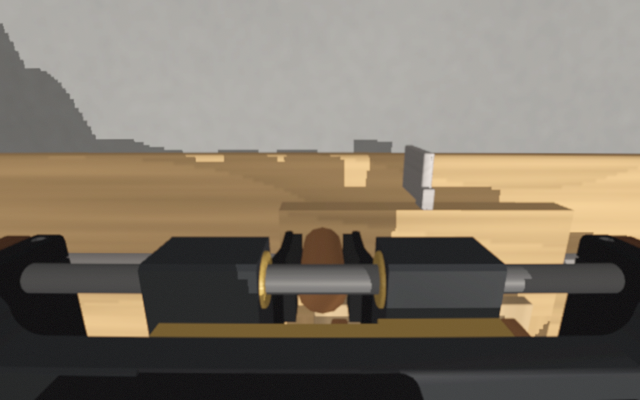

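The ball has dropped into the notch and the tongue lines up with the plate at column 427. I'll release the post and rise.

Call:
{"op": "drive_tool", "data": {
  "motion": [
    [0,-0.1,0,0],
    [0,-0.1,0,0],
    [0,-0.1,0,0],
    [0,-0.1,0,0],
    [0,-0.1,0,0],
    [0,-0.1,0,0]
  ],
  "grip": 0
}}

```text
time: 7.3
ee_pos: [0.4938, 0.0267, 0.1016]
eef_rot: [0.006, 0.707, -0.006, 0.707]
ft_force: [-0.5, 0.1, -0.7]
width: 0.0537
```

Call:
{"op": "drive_tool", "data": {
  "motion": [
    [-1,0,0,0],
    [-3,0,0,0],
    [-6,0,0,0],
    [-9,0,0,0],
    [-12,0,0,0],
    [-14,0,0,0],
    [-14,0,0,0],
    [-14,0,0,0]
  ]
}}

```text
time: 7.97
ee_pos: [0.4944, 0.0265, 0.2431]
eef_rot: [0.007, 0.706, -0.006, 0.708]
ft_force: [0.5, 0.4, -1.3]
width: 0.0868
```

Run:
```python
from mv import *
p,M,s=tool(); print(s['time'],p.round(4),s['width'],s['ft_force'],s['joint_positions'].round(2))
c,_=save('wrist','w4.png'); np.save('w4c.npy',c,allow_pickle=True)
a=cv2.imread('pics/w4.png');cv2.imwrite('pics/w4a.png',cv2.resize(a[120:320,280:520],None,fx=3,fy=3,interpolation=cv2.INTER_CUBIC)[:600])
p=[.6,.0435,-.018,.16]
from fit import W
for L in [(-.105,-.02,.123),(-.055,.04-.052,.118),(-.055,.04+.052,.118),(-.125,.125,.068),(-.125,-.045,.068),(-.14,.04,.063)]:
    print(L,((proj(c,W(p,L))[0]-[280,120])*3+1).round())
save('side','d4.png')
```

```text
7.9667 [0.4944 0.0265 0.2431] 0.08683497832609777 [ 0.48762389  0.44498971 -1.26885262] [-0.65  0.03  0.52  1.82 -0.01  1.3   1.43]
(-0.105, -0.02, 0.123) [119. 243.]
(-0.055, -0.011999999999999997, 0.118) [146. 400.]
(-0.055, 0.092, 0.118) [493. 399.]
(-0.125, 0.125, 0.068) [558. 140.]
(-0.125, -0.045, 0.068) [ 44. 140.]
(-0.14, 0.04, 0.063) [302.  92.]
```

View pics/w4a.png

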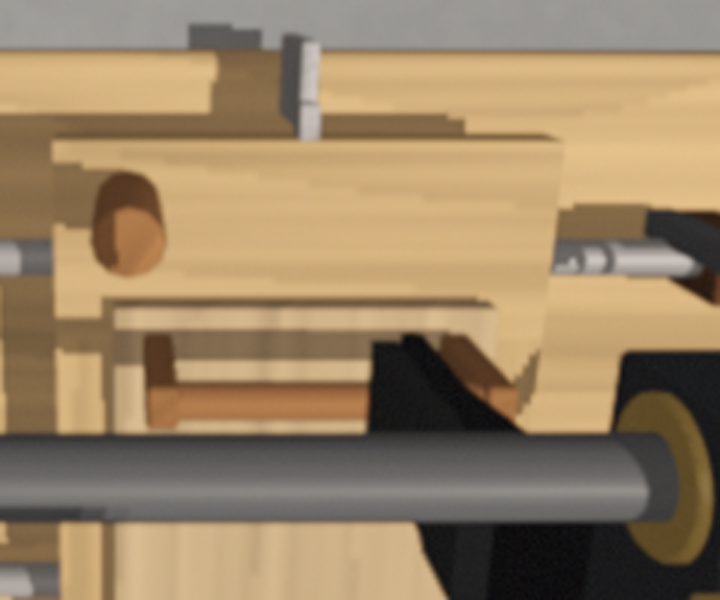

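View pics/d4.png

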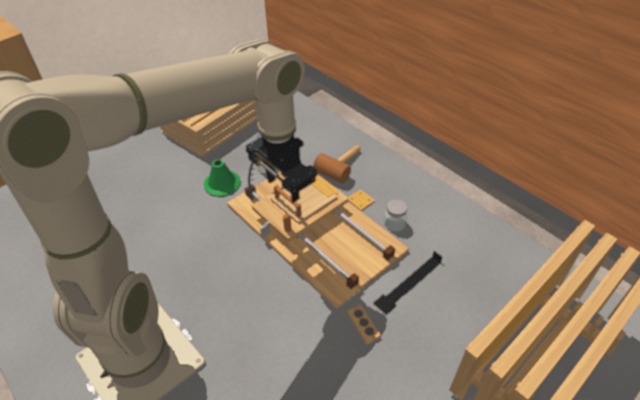

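Call:
{"op": "drive_tool", "data": {
  "motion": [
    [0,0.5,0.4,1.4],
    [0,1,0.8,2.8],
    [0,1.5,1.2,4.2],
    [0,2,1.6,5.6],
    [0,2.5,2,7],
    [0,3,2.4,8.4],
    [0,3.5,2.8,9.8],
    [0,4,3.2,11.2],
    [0,4.5,3.6,12.6],
    [0,5,4,14],
    [0,5.5,4.5,15.4],
    [0,6.1,5.05,16.8],
    [0,6.1,5.05,18],
    [0,6.1,5.05,18],
    [0,6.1,5.05,18],
    [0,6.1,5.05,18]
  ]
}}

```text
time: 9.4
ee_pos: [0.545, 0.0863, 0.241]
eef_rot: [-0.503, -0.497, 0.504, -0.496]
ft_force: [-0.3, -0.2, -0.6]
width: 0.0871
```

Run:
```python
from mv import *
p,M,s=tool(); print(s['time'],p.round(4),s['width'],s['ft_force'],s['joint_positions'].round(2)); print(M.round(3))
for n in ['wrist','side','scene']:
    c,_=save(n,n+'5.png'); np.save(n+'5c.npy',c,allow_pickle=True)
    if n=='wrist':
        from fit import W
        p=[.6005,.0465,-.018,.16]
        for L in [(-.105,-.02,.123),(-.055,.04-.052,.118),(-.055,.04+.052,.118),(-.125,.125,.068),(-.125,-.045,.068),(-.14,.04,.063)]:
            print(L,proj(c,W(p,L))[0].round())
```

```text
9.4 [0.545  0.0863 0.241 ] 0.08714415853136202 [-0.25736706 -0.21299358 -0.57544254] [-0.75  0.18  0.58  1.69 -0.1   1.31 -0.16]
[[-0.001  1.    -0.014]
 [-0.    -0.014 -1.   ]
 [-1.    -0.001  0.   ]]
(-0.105, -0.02, 0.123) [267. 266.]
(-0.055, -0.011999999999999997, 0.118) [324. 255.]
(-0.055, 0.092, 0.118) [325. 137.]
(-0.125, 0.125, 0.068) [249.  96.]
(-0.125, -0.045, 0.068) [258. 263.]
(-0.14, 0.04, 0.063) [240. 184.]
```

View pics/wrist5.png

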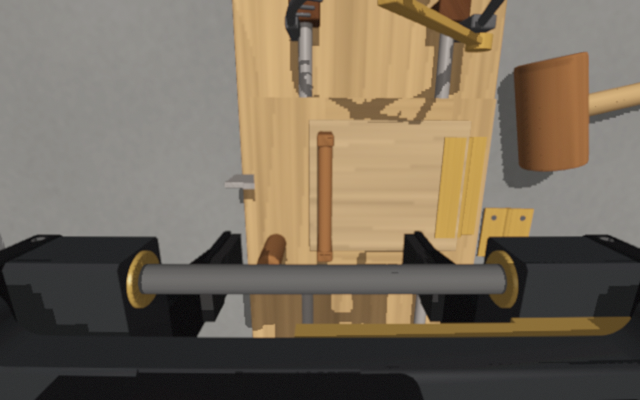

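View pics/side5.png

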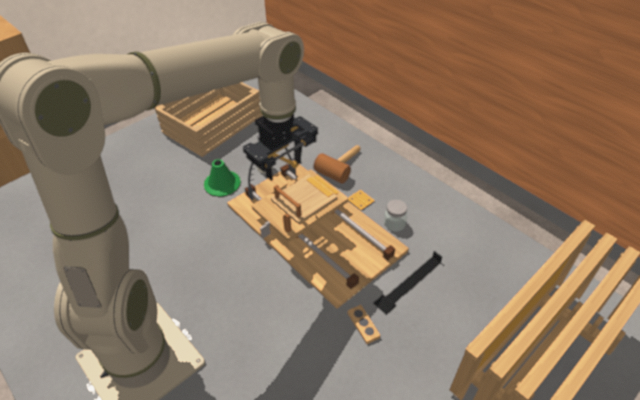

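View pics/scene5.png

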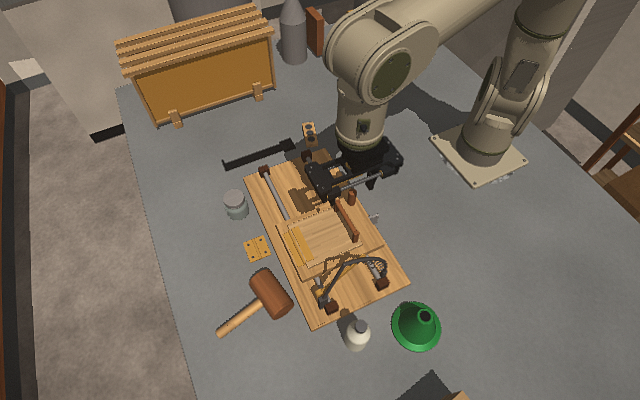

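Call:
{"op": "drive_tool", "data": {
  "motion": [
    [3,0.1,0,0],
    [6,0.1,0,0],
    [9,0.1,0,0],
    [11,0.1,0,0],
    [12.3,0.1,0,0],
    [12.7,0.1,0,0],
    [12.7,0.1,0,0],
    [12.7,0.1,0,0]
  ]
}}

```text
time: 10.22
ee_pos: [0.5468, 0.0866, 0.1153]
eef_rot: [0.504, 0.496, -0.504, 0.496]
ft_force: [-1.3, -0.1, -0.2]
width: 0.0873
```

Call:
{"op": "drive_tool", "data": {
  "motion": [
    [0,0,0,0],
    [0,0,0,0],
    [0,0,0,0],
    [0,0,0,0],
    [0,0,0,0],
    [0,0,0,0],
    [0,0,0,0],
    [0,0,0,0],
    [0,0,0,0],
    [0,0,0,0],
    [0,0,0,0],
    [0,0,0,0],
    [0,0,0,0],
    [0,0,0,0],
    [0,0,0,0],
    [0,0,0,0],
    [0,0,0,0]
  ],
  "grip": 255,
  "force": 15
}}

```text
time: 11.63
ee_pos: [0.5471, 0.0866, 0.1146]
eef_rot: [0.505, 0.495, -0.504, 0.496]
ft_force: [5.3, 0.9, -3.3]
width: 0.0109
```

Run:
```python
from mv import *
p,M,s=tool(); print(s['time'],p.round(4),s['width'],s['ft_force'])
for n in ['wrist']:
    c,_=save(n,n+'6.png'); np.save(n+'6c.npy',c,allow_pickle=True)
```

```text
11.6333 [0.5471 0.0866 0.1146] 0.0109496852612593 [ 5.27856612  0.94636822 -3.29151711]
```

View pics/wrist6.png

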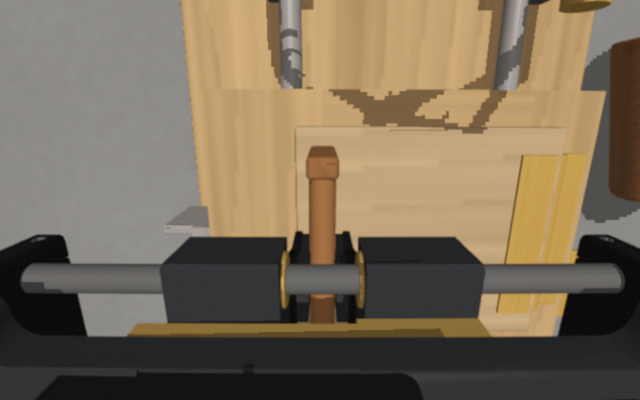

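```bash
python3 -c "
import numpy as np
for t in np.arange(0,1.0,.05):
    print(round(t,2),(-100*(.135*np.sin(t)-.045*(1-np.cos(t)))).round(2),(100*(.135*(1-np.cos(t))+.045*np.sin(t))+.1).round(2))"
```

```text
0.0 -0.0 0.1
0.05 -0.67 0.34
0.1 -1.33 0.62
0.15 -1.97 0.92
0.2 -2.59 1.26
0.25 -3.2 1.63
0.3 -3.79 2.03
0.35 -4.36 2.46
0.4 -4.9 2.92
0.45 -5.42 3.4
0.5 -5.92 3.91
0.55 -6.39 4.44
0.6 -6.84 5.0
0.65 -7.25 5.58
0.7 -7.64 6.17
0.75 -7.99 6.79
0.8 -8.32 7.42
0.85 -8.61 8.07
0.9 -8.87 8.73
0.95 -9.1 9.41
```

Call:
{"op": "drive_tool", "data": {
  "motion": [
    [-0.3,0.2,0,0],
    [-0.67,0.34,0,0],
    [-1.33,0.62,0,0],
    [-1.97,0.92,0,0],
    [-2.59,1.26,0,0],
    [-3.2,1.63,0,0],
    [-3.79,2.03,0,0],
    [-4.36,2.46,0,0],
    [-4.9,2.92,0,0],
    [-5.42,3.4,0,0],
    [-5.92,3.91,0,0],
    [-6.39,4.44,0,0],
    [-6.84,5,0,0],
    [-7.25,5.58,0,0],
    [-7.64,6.17,0,0],
    [-7.64,6.17,0,0],
    [-7.64,6.17,0,0]
  ]
}}

```text
time: 13.1
ee_pos: [0.6083, 0.0854, 0.1907]
eef_rot: [-0.504, -0.496, 0.505, -0.496]
ft_force: [4.3, -0.1, -10.5]
width: 0.0106
```

Run:
```python
from mv import *
p,M,s=tool(); print(s['time'],p.round(4),s['width'],s['ft_force'])
for n in ['wrist','side','scene']:
    c,_=save(n,n+'7.png'); np.save(n+'7c.npy',c,allow_pickle=True)
a=cv2.imread('pics/side7.png');cv2.imwrite('pics/side7a.png',cv2.resize(a[120:270,210:390],None,fx=4,fy=4,interpolation=cv2.INTER_CUBIC))
a=cv2.imread('pics/scene7.png');cv2.imwrite('pics/scene7a.png',cv2.resize(a[180:330,250:430],None,fx=4,fy=4,interpolation=cv2.INTER_CUBIC))
```

```text
13.1 [0.6083 0.0854 0.1907] 0.010627191985101219 [  4.32268206  -0.11862613 -10.50313391]
```

View pics/wrist7.png

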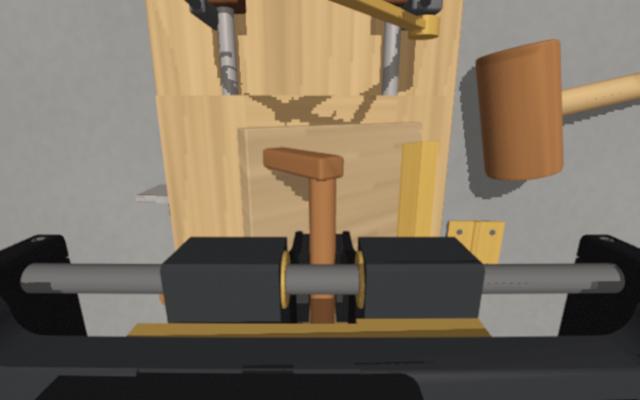

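View pics/side7a.png

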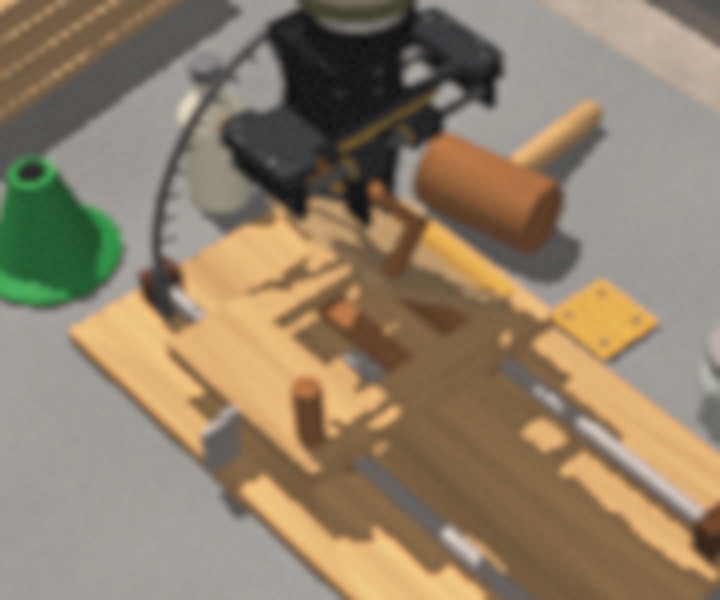

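View pics/scene7a.png

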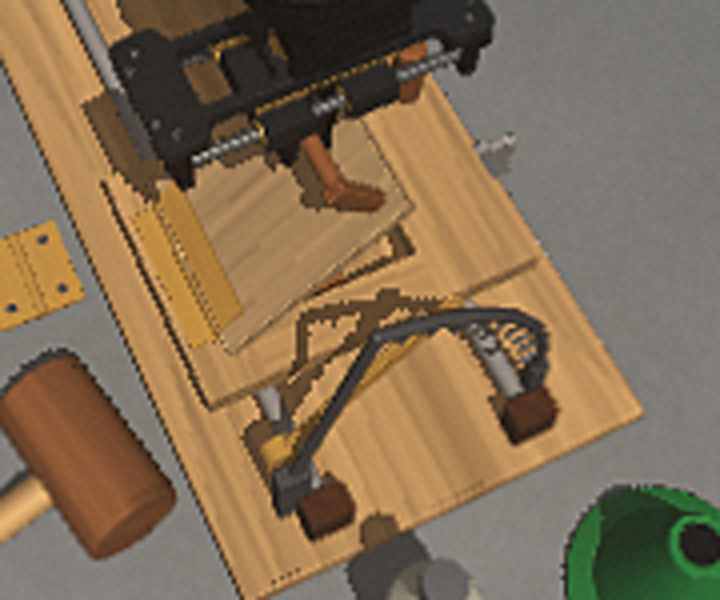

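The wrist7 picture shows the bar gripped in the pads and the flap raised. I'll measure the pointer angle from enlarged crops.

Run:
```python
import cv2
z=lambda f,b,s,o: cv2.imwrite(o,cv2.resize(cv2.imread(f)[b[1]:b[3],b[0]:b[2]],None,fx=s,fy=s,interpolation=cv2.INTER_CUBIC))
z('pics/wrist5.png',(370,0,510,80),5,'pics/za.png')
z('pics/side0.png',(250,130,320,190),10,'pics/zb.png')
z('pics/scene0.png',(300,235,400,310),7,'pics/zc.png')
z('pics/wrist7.png',(310,0,450,80),5,'pics/zd.png')
```

```text
(no output)
```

View pics/za.png

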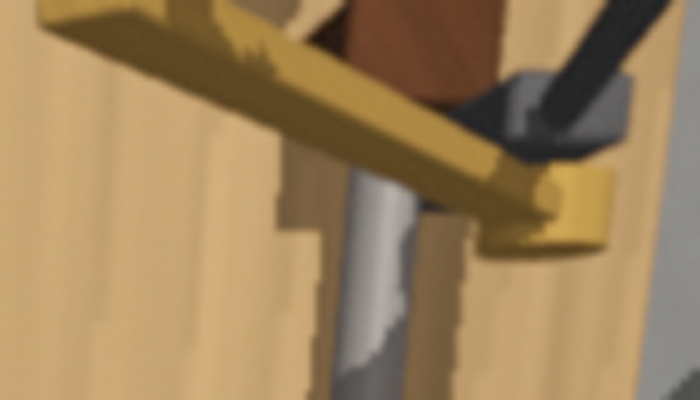

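View pics/zb.png

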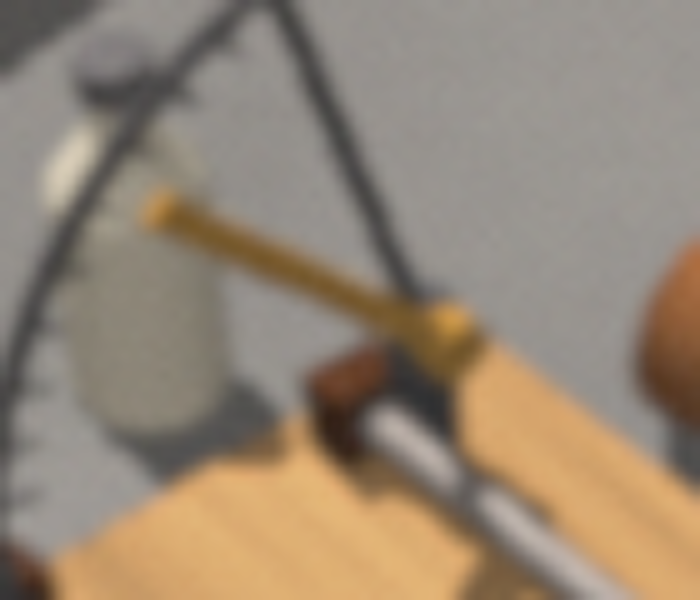

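View pics/zc.png

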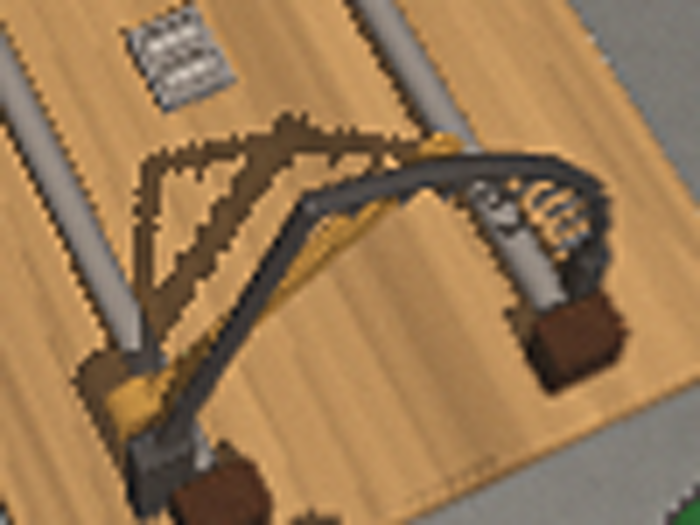

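View pics/zd.png

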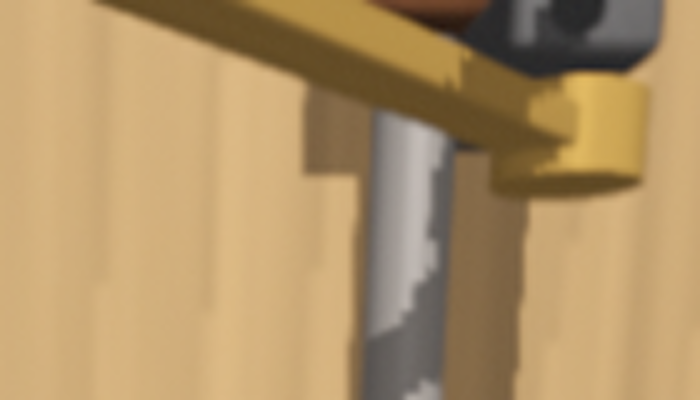

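Run:
```python
import cv2
z=lambda f,b,s,o: cv2.imwrite(o,cv2.resize(cv2.imread(f)[b[1]:b[3],b[0]:b[2]],None,fx=s,fy=s,interpolation=cv2.INTER_CUBIC))
z('pics/wrist7.png',(225,85,445,235),3.5,'pics/ze.png') if 0 else z('pics/wrist7.png',(225,85,445,235),3,'pics/ze.png')
z('pics/scene7.png',(280,200,370,280),8,'pics/zf.png')
```

```text
(no output)
```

View pics/ze.png

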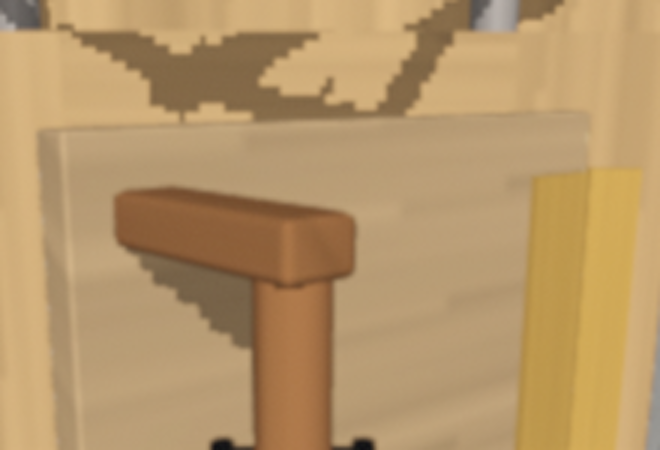

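View pics/zf.png

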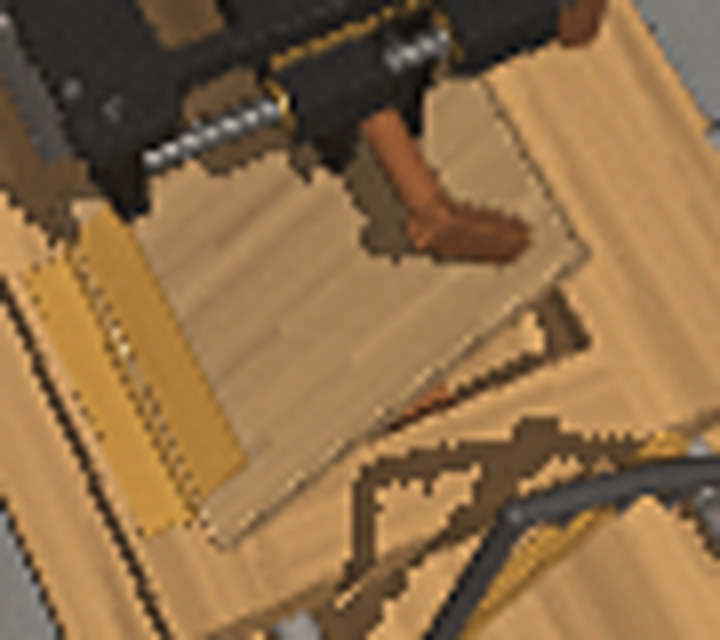

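```bash
cat > ang.py <<'E'
from fit import *
w5=np.load('wrist5c.npy',allow_pickle=True).item(); w7=np.load('wrist7c.npy',allow_pickle=True).item()
px=lambda u,v,b,s:np.array([b[0]+(u+.5)/s-.5,b[1]+(v+.5)/s-.5])
A=lambda u,v:px(u,v,(370,0),5); Bq=lambda u,v:px(u,v,(250,130),10); Cq=lambda u,v:px(u,v,(300,235),7); Dq=lambda u,v:px(u,v,(310,0),5)
E_=lambda u,v:px(u,v,(225,85),3); F_=lambda u,v:px(u,v,(280,200),8)
s4=lambda u,v:px(u,v,(240,140),4); d4=lambda u,v:px(u,v,(220,120),4)
def rad(a,L,h,y): return (.08-L*np.cos(a)+h*np.sin(a),y,.073+L*np.sin(a)+h*np.cos(a))
# pointer points: (L,h,y,cam,uv,w)
P=[(.155,-.006,.169,w5,A(42,25),1),(.155,.006,.169,w5,A(130,8),1),(.155,0,.172,cd,Bq(155,208),1),(.155,0,.172,cs,Cq(455,142),1)]
Fl=[(.150,.005,.105,w7,E_(62,130),1),(.150,-.005,.105,w7,E_(40,130),1),(.150,.005,.105,cs,F_(590,252),1)]
St=[((-.055,.092,.118),w5,np.array([325,136.]),1),((-.14,.04,.063),cs,s4(538,300),.5),((-.14,.04,.063),cd,d4(180,424),.5)]
def resid(p,full=False):
    o=[]
    for L,h,y,c,uv,w in P: o.append(w*(proj(c,W(p,rad(p[3],L,h,y)))[0]-uv))
    for L,h,y,c,uv,w in Fl: o.append(w*(proj(c,W(p,rad(p[4],L,h,y)))[0]-uv))
    for L,c,uv,w in St: o.append(w*(proj(c,W(p,L))[0]-uv))
    o=np.array(o).ravel()
    return o if full else np.r_[o,(p[2]+.018)/.004,(p[0]-.6005)/.002,(p[1]-.0455)/.002]
if __name__=='__main__':
    g=least_squares(resid,[.6,.045,-.018,.83,.7],x_scale=[.01,.01,.01,.1,.1]); print(g.x.round(4)); print(resid(g.x,1).reshape(-1,2).round(1).tolist())
    print(np.sqrt(np.diag(np.linalg.inv(g.jac.T@g.jac))).round(4))
    P0=P
    for i in range(len(P0)):
        P=[P0[i]]; g=least_squares(resid,[.6,.045,-.018,.83,.7],x_scale=[.01,.01,.01,.1,.1]); print('only',i,g.x.round(4))
    P=P0;F0=Fl
    for i in range(len(F0)):
        Fl=[F0[i]]; g=least_squares(resid,[.6,.045,-.018,.83,.7],x_scale=[.01,.01,.01,.1,.1]); print('onlyF',i,g.x.round(4))
E
python3 ang.py
```

```text
[ 0.6009  0.0458 -0.0189  0.8425  0.7116]
[[-1.0, 0.8], [0.8, -0.4], [-0.4, -0.7], [-0.2, -0.4], [0.9, -0.2], [-1.4, -1.0], [-1.4, 0.1], [0.2, 1.4], [-0.5, 0.6], [-0.2, -0.7]]
[0.0007 0.0002 0.0037 0.0056 0.01  ]
only 0 [ 0.6007  0.0458 -0.0183  0.8488  0.7143]
only 1 [ 0.6008  0.0457 -0.0188  0.8397  0.7121]
only 2 [ 0.6009  0.0457 -0.0188  0.8352  0.7116]
only 3 [ 0.6008  0.0457 -0.0187  0.8377  0.7121]
onlyF 0 [ 0.6007  0.0459 -0.0193  0.8428  0.7079]
onlyF 1 [ 0.6007  0.0458 -0.019   0.8438  0.7258]
onlyF 2 [ 0.6008  0.046  -0.0195  0.842   0.6746]
```

Call:
{"op": "drive_tool", "data": {
  "motion": [
    [-0.2,0.3,0,0],
    [-0.36,0.62,0,0],
    [-0.52,0.93,0,0],
    [-0.68,1.25,0,0],
    [-0.82,1.55,0,0],
    [-0.92,1.77,0,0],
    [-0.92,1.77,0,0],
    [-0.92,1.77,0,0]
  ]
}}

```text
time: 13.92
ee_pos: [0.6259, 0.0851, 0.2005]
eef_rot: [0.504, 0.496, -0.504, 0.496]
ft_force: [-0.1, -1.6, -4.9]
width: 0.0113
```

Run:
```python
from mv import *
p,M,s=tool(); print(s['time'],p.round(4),s['width'],s['ft_force'])
for n in ['wrist','side','scene']:
    c,_=save(n,n+'8.png'); np.save(n+'8c.npy',c,allow_pickle=True)
z=lambda f,b,s,o: cv2.imwrite(o,cv2.resize(cv2.imread(f)[b[1]:b[3],b[0]:b[2]],None,fx=s,fy=s,interpolation=cv2.INTER_CUBIC))
z('pics/wrist8.png',(190,0,430,190),3,'pics/zg.png')
z('pics/scene8.png',(280,200,380,280),8,'pics/zh.png')
z('pics/side8.png',(210,120,390,270),4,'pics/zi.png')
```

```text
13.9167 [0.6259 0.0851 0.2005] 0.011326314412314145 [-0.09162393 -1.62881132 -4.93840411]
```

View pics/zg.png

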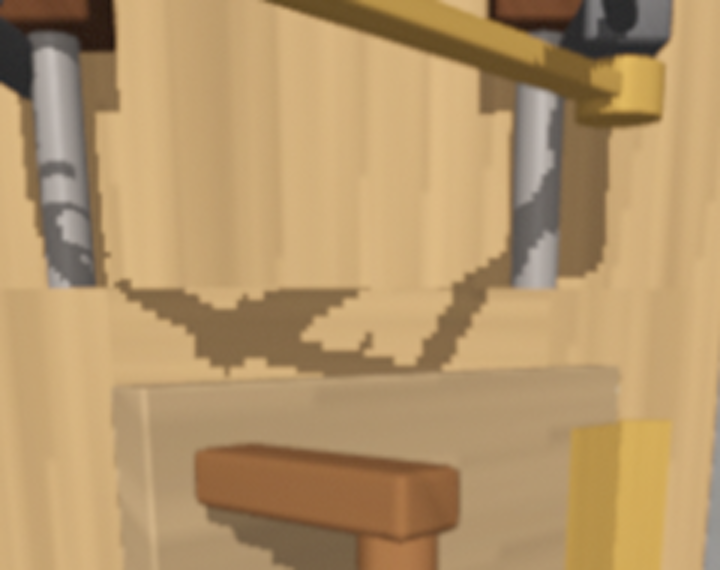

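View pics/zh.png

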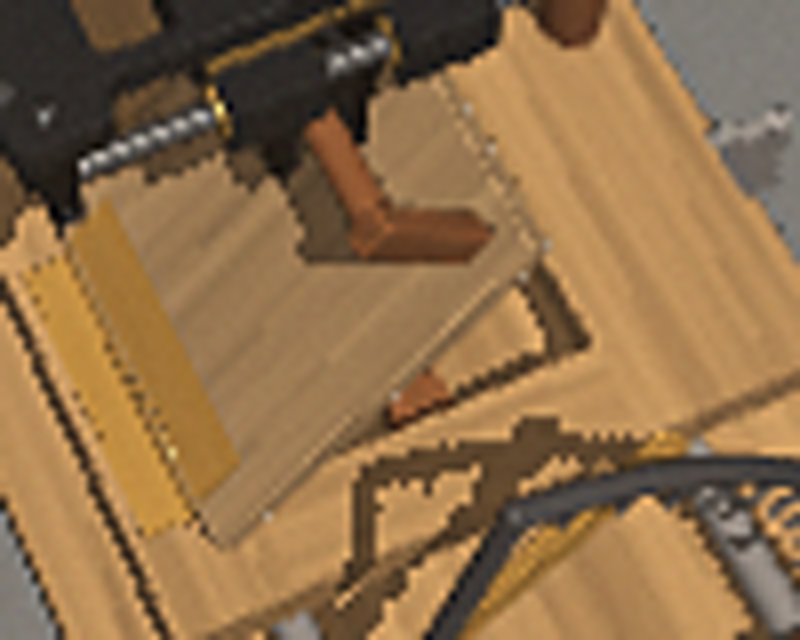

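View pics/zi.png

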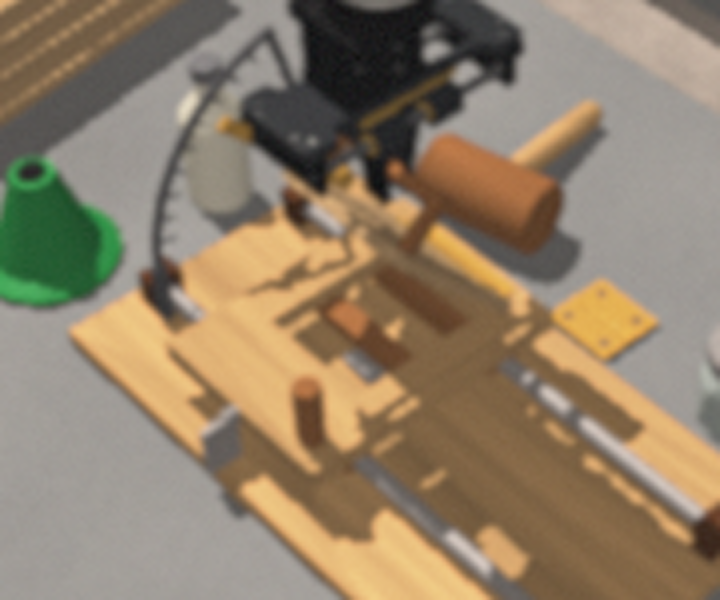

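Run:
```python
from ang import *
w8=np.load('wrist8c.npy',allow_pickle=True).item()
p=[.6009,.0458,-.0189]
for t in [.78,.80,.82,.84,.86,.88]:
    f=lambda c,L,h,y:proj(c,W(p,rad(t,L,h,y)))[0]
    G=lambda q:((q-[190,0]+.5)*3-.5).round(1); H=lambda q:((q-[280,200]+.5)*8-.5).round(1)
    print(t,'w top',G(f(w8,.15,.005,.105)),'bot',G(f(w8,.15,-.005,.105)),'hingeend',G(f(w8,0,.005,.105)),'barend',G(f(w8,.135,.045,.092)),'| s top',H(f(cs,.15,.005,.105)),'bot',H(f(cs,.15,-.005,.105)),'h',H(f(cs,0,.005,.105)),H(f(cs,0,-.005,.105)),'ptr',H(f(cs,.155,0,.172)),H(f(cs,0,0,.172)))
```

```text
0.78 w top [109.1 383.9] bot [ 79.7 381.8] hingeend [622.  365.5] barend [343.1 479.8] | s top [557.8 249.9] bot [578.  252.5] h [218.5 548.5] [240.1 548.3] ptr [698.4 439.7] [324.6 743.1]
0.8 w top [119.2 384.5] bot [ 87.9 382.4] hingeend [622.2 365.5] barend [360.1 481.1] | s top [551.4 249.4] bot [572.1 251.5] h [218.3 548.7] [240.3 548.1] ptr [692.1 439.5] [324.6 743.1]
0.82 w top [129.8 385.1] bot [ 96.6 383. ] hingeend [622.4 365.5] barend [377.5 482.3] | s top [544.7 249.1] bot [566.1 250.8] h [218.1 548.8] [240.5 547.9] ptr [685.7 439.5] [324.6 743.1]
0.84 w top [141.1 385.7] bot [105.9 383.7] hingeend [622.6 365.5] barend [395.4 483.5] | s top [537.9 248.8] bot [559.9 250.1] h [217.9 549. ] [240.7 547.8] ptr [679.1 439.6] [324.6 743.1]
0.86 w top [152.9 386.3] bot [115.8 384.3] hingeend [622.8 365.5] barend [413.7 484.7] | s top [531.  248.7] bot [553.5 249.6] h [217.7 549.2] [240.9 547.6] ptr [672.2 439.8] [324.6 743.1]
0.88 w top [165.4 387. ] bot [126.2 384.9] hingeend [623.  365.5] barend [432.4 485.9] | s top [523.8 248.8] bot [546.9 249.2] h [217.5 549.4] [241.1 547.4] ptr [665.2 440.1] [324.6 743.1]
```

Run:
```python
from ang import *
w8=np.load('wrist8c.npy',allow_pickle=True).item()
p=[.6009,.0458,-.0189]
z=lambda f,b,s: cv2.resize(cv2.imread(f)[b[1]:b[3],b[0]:b[2]],None,fx=s,fy=s,interpolation=cv2.INTER_CUBIC)
def draw(f,c,b,s,out,items):
    im=z(f,b,s)
    for a,pts,cl in items:
        q=proj(c,np.vstack([W(p,rad(a,*t)) for t in pts])); q=((q-[b[0],b[1]]+.5)*s-.5).round().astype(int)
        cv2.polylines(im,[q.reshape(-1,1,2)],True,cl,1)
    cv2.imwrite(out,im)
side=lambda L,h,y:[(0,h,y),(L,h,y),(L,-h,y),(0,-h,y)]
fl=[(t,side(.15,.005,.105),cl) for t,cl in [(.82,(255,0,0)),(.84,(0,255,0)),(.86,(0,0,255))]]
pt=[(t,side(.155,.006,.169),cl) for t,cl in [(.82,(255,0,0)),(.84,(0,255,0)),(.86,(0,0,255))]]
draw('pics/wrist5.png',w5,(370,0,510,80),5,'pics/o1.png',pt)
draw('pics/scene8.png',cs,(295,220,375,295),9,'pics/o2.png',fl+[(t,side(.155,.006,.172),c) for t,_,c in pt])
draw('pics/wrist8.png',w8,(190,80,430,190),3,'pics/o3.png',fl)
```

```text
(no output)
```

View pics/o1.png

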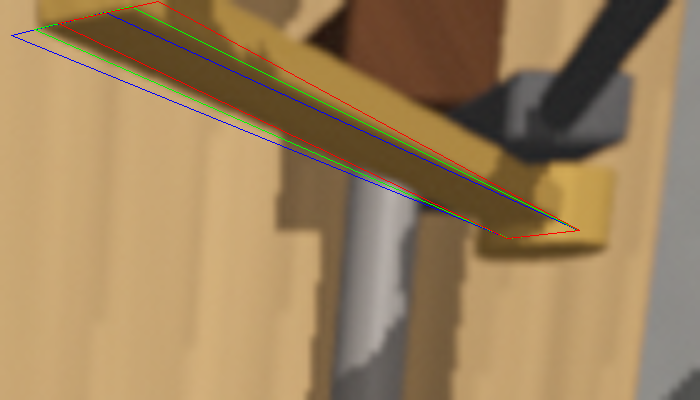

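View pics/o2.png

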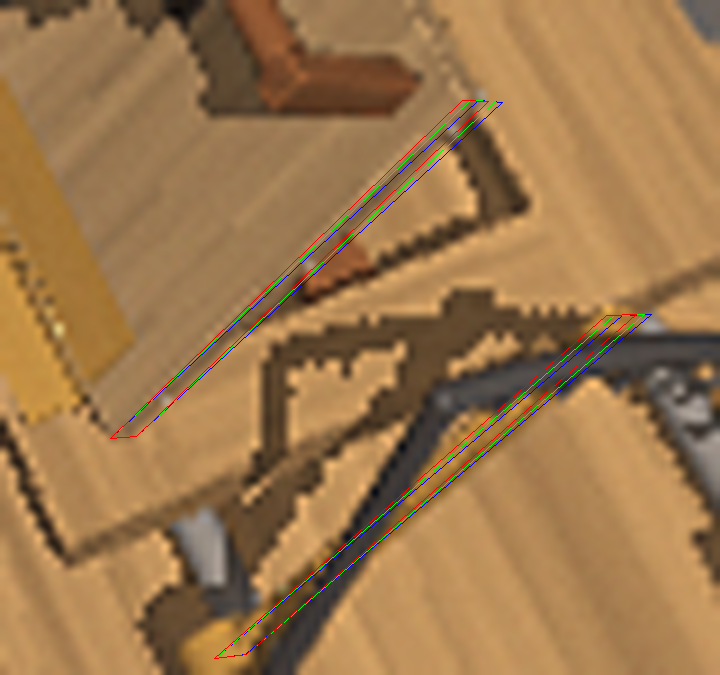

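View pics/o3.png

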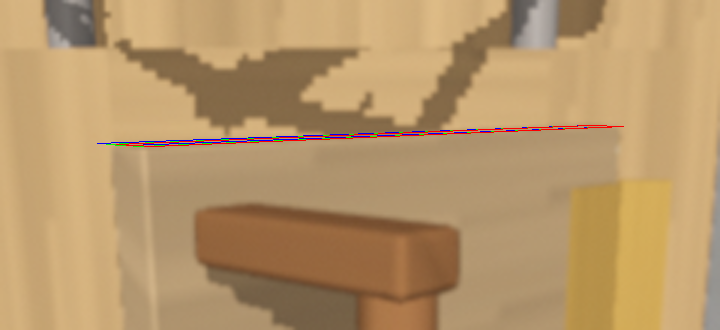

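Call:
{"op": "drive_tool", "data": {
  "motion": [
    [0.02,-0.05,0,0],
    [0.04,-0.1,0,0],
    [0.04,-0.1,0,0],
    [0.04,-0.1,0,0],
    [0.04,-0.1,0,0],
    [0.04,-0.1,0,0],
    [0.04,-0.1,0,0],
    [0.04,-0.1,0,0]
  ]
}}

```text
time: 14.73
ee_pos: [0.6248, 0.0852, 0.1999]
eef_rot: [0.504, 0.496, -0.504, 0.496]
ft_force: [-1.4, -3.6, -0.7]
width: 0.011
```

Run:
```python
from ang import *
from mv import tool
q,M,s=tool(); print(s['time'],q.round(4),s['width'],s['ft_force'],abs(s['joint_vel']).max())
out={}
for n in ['wrist','side','scene']:
    c,_=save(n,n+'9.png'); out[n]=c
w9=out['wrist']
p=[.6009,.0458,-.0189]
z=lambda f,b,s: cv2.resize(cv2.imread(f)[b[1]:b[3],b[0]:b[2]],None,fx=s,fy=s,interpolation=cv2.INTER_CUBIC)
side=lambda L,h,y:[(0,h,y),(L,h,y),(L,-h,y),(0,-h,y)]
cv2.imwrite('pics/o4.png',z('pics/scene9.png',(270,200,390,300),6))
cv2.imwrite('pics/o5.png',z('pics/wrist9.png',(180,80,420,190),3))
for t in [.82,.83,.84,.85,.86]:
    f=lambda L,h,y:((proj(w9,W(p,rad(t,L,h,y)))[0]-[180,80]+.5)*3-.5).round(1)
    print(t,f(.15,.005,.105),f(.15,-.005,.105),f(0,.005,.105))
```

```text
14.7333 [0.6248 0.0852 0.1999] 0.010952779970719927 [-1.44483516 -3.64895057 -0.67803736] 0.001477515472189691
0.82 [165.5 145.4] [131.9 143.4] [656.7 125.7]
0.83 [171.1 145.7] [136.6 143.7] [656.8 125.7]
0.84 [176.8 146. ] [141.3 144. ] [656.9 125.7]
0.85 [182.7 146.4] [146.2 144.3] [657.  125.7]
0.86 [188.8 146.7] [151.3 144.6] [657.  125.7]
```

View pics/o5.png

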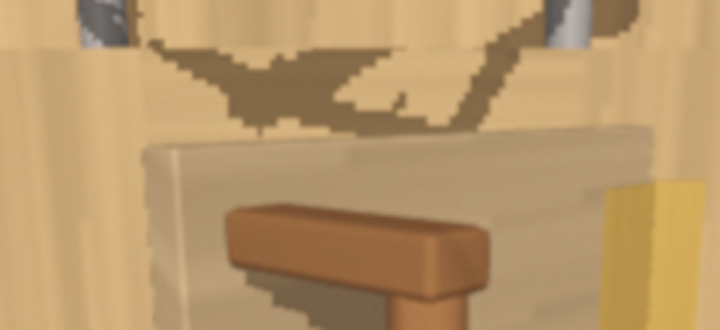

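View pics/o4.png

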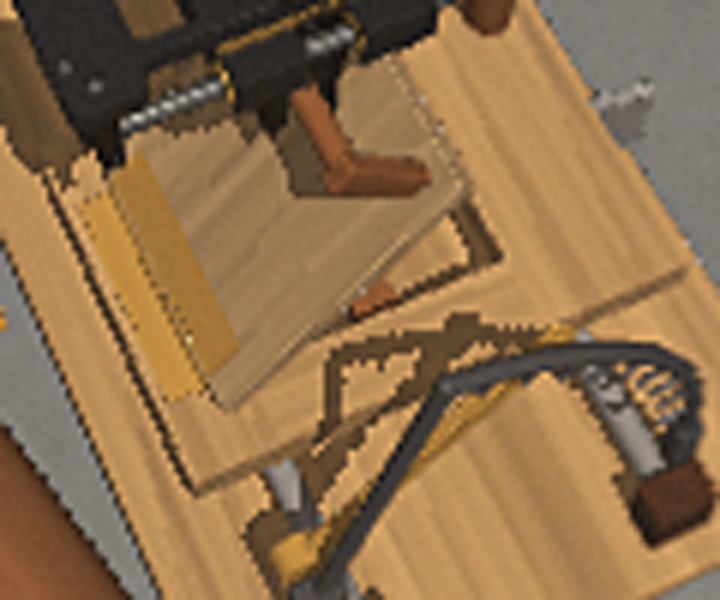

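View pics/side9.png

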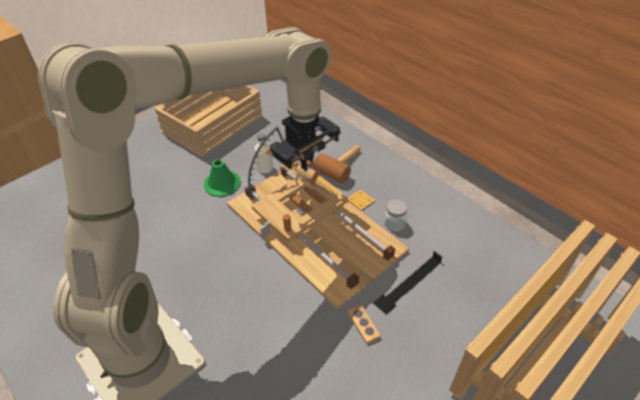

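Run:
```python
from h import *
a=cv2.imread('pics/scene5.png');b=cv2.imread('pics/scene9.png')
# carrier left-near edge patch and plate/tongue patch, and pointer
for n,(x0,y0,x1,y1) in {'carrier':(345,235,388,256),'plate':(366,208,384,226),'carrierFL':(293,262,312,288),'pointer/arc':(318,252,396,300)}.items():
    g=[cv2.cvtColor(i[y0:y1,x0:x1],cv2.COLOR_BGR2GRAY).astype(np.float32) for i in (a,b)]
    print(n,cv2.phaseCorrelate(*g),np.abs(g[0]-g[1]).mean())
z=lambda i:cv2.resize(i[195:270,330:400],None,fx=5,fy=5,interpolation=cv2.INTER_CUBIC)
cv2.imwrite('pics/cmp.png',np.hstack([z(a),z(b)]))
```

```text
carrier ((-0.2811554541712944, -0.34702099557669364), 0.41020687377011333) 13.516058
plate ((-0.03845821038138908, 0.14035277140930447), 0.9811808985692484) 1.6419753
carrierFL ((0.18927945331668639, 0.4876889274745082), 1.002852080486439) 5.1072874
pointer/arc ((-0.09911214394185208, -0.2076058636263305), 0.9796536838014921) 3.1431625
```

View pics/cmp.png

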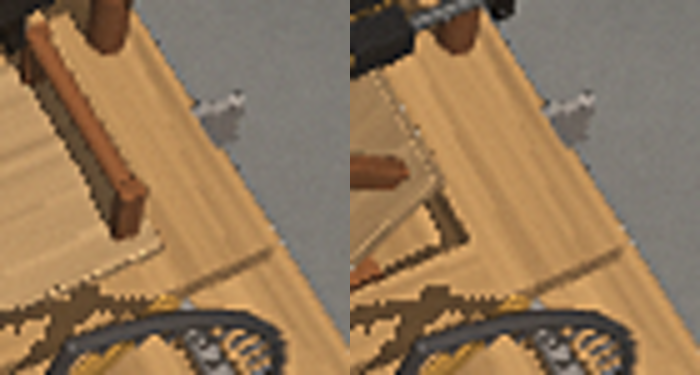

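The carrier has been pulled about 0.7 mm left, which fits the 3.6 N side load. I'll ease the tool 1 mm to the right.

Call:
{"op": "drive_tool", "data": {
  "motion": [
    [0,0,0.05,0],
    [0,0,0.1,0],
    [0,0,0.1,0],
    [0,0,0.1,0],
    [0,0,0.1,0],
    [0,0,0.1,0]
  ]
}}

```text
time: 15.38
ee_pos: [0.6248, 0.085, 0.1999]
eef_rot: [0.504, 0.496, -0.504, 0.496]
ft_force: [-2.7, 3.0, 1.7]
width: 0.0112
```

Run:
```python
from mv import *
p,M,s=tool(); print(s['time'],p.round(4),s['width'],s['ft_force'],abs(s['joint_vel']).max())
save('scene','scene10.png'); save('wrist','wrist10.png')
a=cv2.imread('pics/scene5.png');b=cv2.imread('pics/scene10.png')
x0,y0,x1,y1=293,262,312,288
g=[cv2.cvtColor(i[y0:y1,x0:x1],cv2.COLOR_BGR2GRAY).astype(np.float32) for i in (a,b)]
print(cv2.phaseCorrelate(*g))
cv2.imwrite('pics/o6.png',cv2.resize(cv2.imread('pics/wrist10.png')[80:190,180:420],None,fx=3,fy=3,interpolation=cv2.INTER_CUBIC))
```

```text
15.3833 [0.6248 0.085  0.1999] 0.011209543523540524 [-2.66343502  3.04121929  1.65014239] 0.0023669713330888827
((0.1552753502675568, 0.4816258362423813), 0.992602754522253)
```

View pics/o6.png

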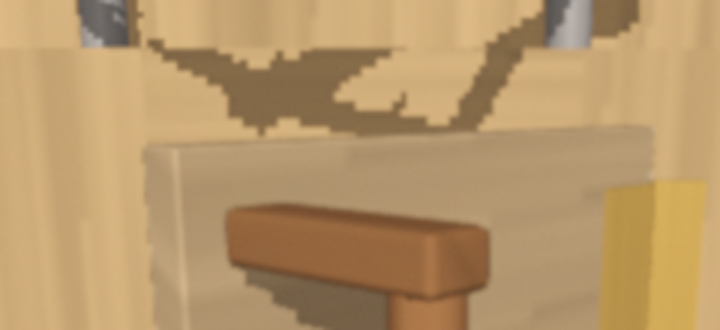

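Call:
{"op": "drive_tool", "data": {
  "motion": [
    [0,0,-0.04,0],
    [0,0,-0.04,0],
    [0,0,-0.04,0],
    [0,0,-0.04,0],
    [0,0,-0.04,0],
    [0,0,-0.04,0]
  ]
}}

```text
time: 15.98
ee_pos: [0.6248, 0.0849, 0.1998]
eef_rot: [0.504, 0.496, -0.504, 0.496]
ft_force: [-3.4, 4.0, 3.5]
width: 0.0112
```

Run:
```python
from mv import *
p,M,s=tool(); print(s['time'],p.round(4),s['width'],s['ft_force'],abs(s['joint_vel']).max())
print(r.close_job())
```

```text
15.9833 [0.6248 0.0849 0.1998] 0.011219031956706187 [-3.40191153  3.95728221  3.52933143] 0.0025317812870606364
the job is handed in; nothing more can be done
None
```

The carrier is in the checking station and the flap is held up by its lift bar at about the pointer's angle. I handed the job in at 16 s with the bar still gripped.

**Carrier:** I gripped the push post and slid the carrier left with the flap shut. The resistance rose to about 7 N and then dropped as the ball fell into the notch. The wrist picture showed the index tongue lined up with the plate.

**Flap angle:** The pointer measured about 0.84 rad, with roughly ±0.006 rad uncertainty.

| Measurement of the flap | Angle (rad) |
|---|---|
| From the tool's position | 0.835 |
| From the last pictures measured (wrist) | 0.84–0.86 |

These two disagree by up to about 0.02 rad, and I settled between them at about 0.845.

**Final state:**
- **Arm:** it was almost still, and the grip opening of 11 mm matches the 12 mm bar.
- **Side force:** the sensor read about 4 N sideways at the end. My attempt to ease the earlier 3.6 N load reversed its direction instead of removing it.
- **Carrier drift:** the carrier sits about 0.7 mm further left than just after it clicked in. It did not move back when I eased the load, but I believe it is still in the notch.
- **Pointer and loose items:** the pointer showed no movement between pictures. The loose items looked undisturbed in the pictures, but I did not measure them.

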